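# Clamp a batch of relays in the rail jig

## Task

Lift the loose cover off the parts housing and put it down on the bench, then stand all the relays that are in the housing side by side in the channel of the rail jig, in one row against its fixed end block with their short side along the rail. Slide the stop up so that it closes the row snugly with no gaps, and then flip the cam lever right over to lock it. Finish with the cover back on the housing, seated flat on its two pins, and leave the other things on the bench where they are.

Things in the scene. Friction and masses are not known exactly. Their poses are not given: they have to be found in the camera images.
- housing: fixed grey metal box without a top, at the left: 192 (x) x 104 (y) x 34 mm high, turned up to 0.35 rad; origin at the centre of its underside, z up. Floor 5 mm thick; inside 152 x 92 mm. On the middle of each end wall's top stands a steel pin, 6 mm thick, 10 mm high with a tapered tip, at x = +80 and -80 mm, y = 0.
- housing_seat (a point): centre of the housing's rim plane (34 mm above the bench); the cover's origin lies here when it is seated; axes as the housing's
- cover: loose aluminium plate, 192 (x) x 104 x 4 mm, 0.11 to 0.23 kg, lying on the housing, with a 10 mm square hole at x = +80 and -80 mm, y = 0 for its pins (2 mm play each side; either way round fits). Origin: centre of underside, z up. A black bridge handle in the middle: a round bar 10 mm thick, 60 mm along x, its axis 24 mm above the origin, 15 mm free beneath.
- relay_1: relay in a blue case, a plain block 20 (x) x 28 (y) x 22 mm (z, up), 30 g; origin at the centre of its underside. Two to four of the four relays are there (an absent one has no pose); they stand upright on the housing's floor in a row along its length, about 38 mm apart where neighbours are both there, their x within 0.15 rad of the housing's x.
- relay_2: relay in a blue case, a plain block 20 (x) x 28 (y) x 22 mm (z, up), 30 g; origin at the centre of its underside. Two to four of the four relays are there (an absent one has no pose); they stand upright on the housing's floor in a row along its length, about 38 mm apart where neighbours are both there, their x within 0.15 rad of the housing's x.
- relay_3: relay in a blue case, a plain block 20 (x) x 28 (y) x 22 mm (z, up), 30 g; origin at the centre of its underside. Two to four of the four relays are there (an absent one has no pose); they stand upright on the housing's floor in a row along its length, about 38 mm apart where neighbours are both there, their x within 0.15 rad of the housing's x.
- relay_4: relay in a blue case, a plain block 20 (x) x 28 (y) x 22 mm (z, up), 30 g; origin at the centre of its underside. Two to four of the four relays are there (an absent one has no pose); they stand upright on the housing's floor in a row along its length, about 38 mm apart where neighbours are both there, their x within 0.15 rad of the housing's x.
- jig: fixed rail jig at the right: base plate 220 (x, along the rail) x 60 x 12 mm, origin at the centre of its underside, z up; +x points away from the robot (yaw -0.5 to -0.05). A channel 32 mm wide runs along x between steel strips 4 mm thick, floor 12 mm and strip tops 18 mm above the bench. A dark steel end block, 44 mm wide, 40 mm high, is fixed at the +x end, its inner face at x = 85 mm.
- row_end (a point): middle of the fixed end block's inner face, on the channel floor; axes as the jig's. The row of relays starts here and grows along -x, 20 mm for each relay (relay x parallel to the rail, 28 mm across the channel).
- stop (a joint): sliding stop on the rail, in m: 0 at the open (-x) end, up to 0.110 towards the end block; its face is (125 mm - value) from the end block. Starts at 0 to 0.020. Slides with 3 N of friction while the lever is open, held fast when locked. A block 48 mm long (x), 44 mm wide, top 36 mm above the bench, the lever in the middle of its top.
- stop_face (a point): middle of the stop's front face (towards the relays), on the height of half a relay, 24 mm above the bench; moves with the stop
- stop_back (a point): middle of the stop's rear face (-x side), 26 mm above the bench, where it can be pushed; the face is flat, 44 mm wide, from 19 to 36 mm above the bench
- lever (a joint): cam lever on the stop, in rad: 0 open, leaning 0.9 rad from upright to the jig's -y side; swings over the top, about an axis parallel to the jig's x, to 2.15 locked, leaning 1.25 rad to the +y side. Starts at 0 to 0.15. It takes about 5 N at the tip and stays where it is left; the cam bites over the last 0.6 rad and may ease back 0.05 rad from the end. Locked above 1.95.
- lever_hinge (a point): a point on the lever's axis in the middle of the stop, 40 mm above the bench; moves with the stop; axes as the jig's
- lever_tip (a point): point on the lever's axis 58 mm from the hinge, near its end: the lever is a round steel bar 11 mm thick with a 15 mm black ball at its end (centre 64 mm from the hinge)
- vice_top (a point): a point 85 mm above the bench over the middle of the blue board vice (fixed, about 110 x 85 mm, 82 mm high) that stands between the housing and the jig: an obstacle to carry over. Between it and the housing the bench is clear for the cover (x from 0.40 to 0.60 m), for a plate laid with its length along world x, centre 175 mm to the right of the housing's.
- tape: bystander: loose roll of tape, origin at the centre of its underside; to be left where it is
- driver: bystander: loose small screwdriver, origin at the centre of its underside; to be left where it is
- reel: bystander: loose reel of solder wire, origin at the centre of its underside; to be left where it is

How it is judged:
By the outcome, as a careful person would: the job done as asked, in the order asked, and still so for the second after the job is handed in, with the robot touching nothing.
Of relay_1, relay_2, relay_3, relay_4 only 2 to 4 are there at a start; the rules pass over those that are not, and their reading is None.
At some moment in a run one of cover may be knocked a few centimetres aside while the robot is not near it.
It also fails if it takes over 210 s, if anything falls off the work surface, if the arm or the gripper's body presses on something with over 40 N, if the wrist force passes 120 N, or if a joint passes its speed limit or range.

## Robot

A 6-joint arm with a two-finger parallel gripper is mounted at the origin on a cart in front of the work surface, level with it; the furniture and walls round the work are solid. World frame = base frame: x ahead of the robot, y to its left, z up, the work surface at z = 0. Lengths are in mm, angles in rad, forces in N, time in s.
With the tool pointing down it reaches from about 350 to 975 mm from the base axis. Payload 7.1 kg.
Tool frame: the origin (TCP) lies between the finger pads; the fingertips stand 14 mm ahead of it and the grasp point (between the pads) lies 5 mm behind it (ctrl.tcp_to_tips is the distance from the TCP to the fingertips, in mm); z points along the fingers, y is the line along which they close (so a half turn about z gives the same grasp; the last joint's range is limited). The gripper opens to 88 mm and grips with 3 to 60 N. Pads are 20 mm wide; open, the fingers measure 115 mm over their backs; the gripper's body (75 mm by 178 mm) begins 61 mm behind the grasp point.
Start: joints at [1.179, 0.423, 1.63, -0, 1.089, -0.019], TCP at [227.608, 582.065, 209.375] pointing down, gripper open.
Joint ranges: [-3, 3], [-0.9, 2.11], [0.09, 2.58], [-1.31, 4.45], [0.11, 2.69], [-2.54, 2.54]. Speed limits (rad/s): [2.39, 2.39, 3.01, 3.14, 3.14, 3.14].

## Interface

Orientations are given as a rotation vector (axis times angle).
In Python, from workcell import ctrl gives the robot as it stands.
- The arm moves only by the tool apply_moves, never from a script. Its argument "series" is a list that holds one entry, the list of rows, each a list of 7 numbers: the shift along the tool's x, y, z in cm, then the turn, a rotation vector about the tool's x, y, z in degrees, then the opening, from 0 (shut) to 1 (fully open). A call has 1 to 12 rows; each row shifts and turns the commanded pose from where the row before left it, along the tool's axes as they then stand; what a row does not reach is not made up. A row lasts 1/10 s, in which the tool goes at most 50 mm and 8.59 degrees, less where a joint would pass 70% of its speed; a pose out of reach is approached as far as the arm can. A call with a gripper value outside its range is refused whole. The fingers move at their own pace and stop on an object; the grip force is fixed at half the most. Time passes only in rows, so rows that do not move let the fingers close. It gives the time, the measured TCP pose, the force and the opening at its end, in the units of the state.
- ctrl.get_obs(): the state, without advancing time (a new reading comes with each control period).
- ctrl.get_image(name): name is "side" or "top"; returns a dict with "img" (420x560x3 uint8, blue, green, red), "K" (3x3 intrinsics, pixels), "cam_to_world" (4x4, takes a point from camera to world coordinates). Camera axes: x right, y down, z forward; pixel columns grow to the right and rows downward; lengths in mm; the calibration is good to about 2 mm. A picture is of the moment at which its call begins. There is no depth.
- ctrl.close_job(): hands the job in, once; it reports no verdict.
The state is a dict: "t": time; "qpos": joint angles; "qvel": joint speeds; "joint_torque": joint torques, N m; "ee_pos": TCP position; "orientation": TCP orientation; "ft_force": force on the tool from outside, world axes, zero at the start; "moment": the same for the moment, N m; "width": finger opening in mm.
Only numpy, scipy, OpenCV 4.12 (cv2) and the standard library are available. Lean on these libraries where they do the work, as an engineer would, in place of code of your own. Each camera call takes 0.05 s, during which the arm holds its last target. There are 200 camera calls.

## Working session

There is one attempt and no reset: what is moved stays moved. The work goes in short steps, Python scripts to look and compute and a tool call to move; the robot and the scene stay as the last step left them, time stands still between calls to the robot, and variables do not carry over. Pictures are saved under pics/ and viewed, on a budget of 14 in all, crops included, one or two more only if the job needs it, and the job is handed in when it is done.

Besides the shell and the picture viewer there is one more tool, called as name(argument=value, ...) on one line, values as JSON. apply_moves: Moves the arm, as the interface text tells. Its arguments: {"type":"object","properties":{"series":{"type":"array","items":{"type":"array","items":{"type":"array","items":{"type":"number"}}}}},"required":["series"]}

```bash
ls; mkdir -p pics
python3 - <<'E'
from workcell import ctrl
import cv2
o=ctrl.get_obs(); print(o)
for n in("top","side"):
    d=ctrl.get_image(n); cv2.imwrite(f"pics/{n}0.png",d["img"]); print(n,d["K"],d["cam_to_world"])
E
```

```text
pics
{'t': 0.0, 'qpos': array([ 1.17901006e+00,  4.23847430e-01,  1.63070955e+00, -7.18623994e-06,
        1.08861999e+00, -1.89885158e-02]), 'qvel': array([ 6.32525557e-04, -1.17159341e-03, -9.75391502e-05,  1.48470316e-03,
       -1.75033349e-04,  4.60561109e-04]), 'joint_torque': array([ 8.38277192e-04, -5.44631302e+01, -2.73665947e+01,  6.43760199e-02,
        2.26516742e-02, -1.13534604e-04]), 'ee_pos': array([227.38142269, 581.52723491, 208.58993418]), 'orientation': array([-5.82140171e-01, -3.08686254e+00,  2.43813031e-03]), 'ft_force': array([ 0.84195396, -0.37372809,  0.2584726 ]), 'moment': array([0.0396938 , 0.01853859, 0.02167588]), 'width': 87.85350593308083}
top [[435.42391078   0.         279.54302336]
 [  0.         435.42391078 210.98942077]
 [  0.           0.           1.        ]] [[-1.28024584e-02 -9.87310383e-01  1.58285517e-01  3.55430178e+02]
 [-9.99897341e-01  1.16220944e-02 -8.38061264e-03 -1.63588161e+02]
 [ 6.43465666e-03 -1.58376560e-01 -9.87357818e-01  1.23592124e+03]
 [ 0.00000000e+00  0.00000000e+00  0.00000000e+00  1.00000000e+00]]
side [[484.56014032   0.         278.5244659 ]
 [  0.         484.56014032 203.91585387]
 [  0.           0.           1.        ]] [[ 2.55622472e-01 -6.72270708e-01  6.94772803e-01 -3.71734153e+02]
 [-9.66761841e-01 -1.81732221e-01  1.79846998e-01 -4.07707454e+02]
 [ 5.35673585e-03 -7.17652768e-01 -6.96380506e-01  9.97500635e+02]
 [ 0.00000000e+00  0.00000000e+00  0.00000000e+00  1.00000000e+00]]
```

View pics/top0.png

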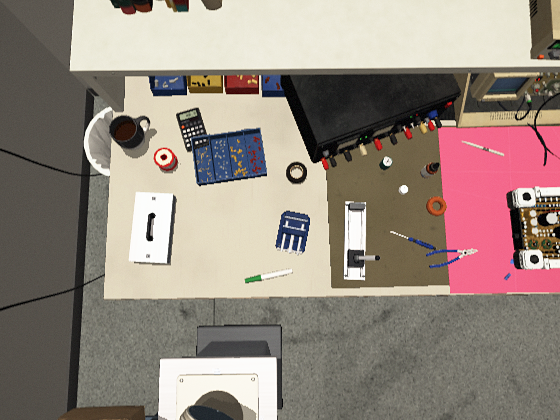

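View pics/side0.png

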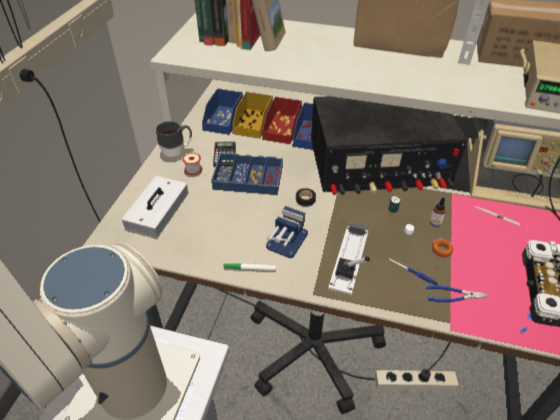

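```bash
cat > h.py <<'E'
import numpy as np, cv2
from workcell import ctrl
def pix(d,p):
    T=np.array(d["cam_to_world"]);c=T[:3,:3].T@(np.array(p,float)-T[:3,3]);q=np.array(d["K"])@c;return q[:2]/q[2]
def ray(d,uv,z):
    T=np.array(d["cam_to_world"]);r=T[:3,:3]@np.linalg.inv(d["K"])@[uv[0],uv[1],1.];o=T[:3,3];return o+r*(z-o[2])/r[2]
def crop(img,u,v,w,h,s): 
    return cv2.resize(img[v:v+h,u:u+w],None,fx=s,fy=s,interpolation=cv2.INTER_CUBIC)
E
python3 - <<'E'
from h import *
d=ctrl.get_image("top");i=d["img"]
a=crop(i,120,182,66,94,6);b=crop(i,330,190,66,94,6)
cv2.imwrite("pics/c1.png",np.hstack([a,b]))
s=ctrl.get_image("side");cv2.imwrite("pics/c2.png",np.hstack([crop(s["img"],115,165,80,80,5),crop(s["img"],320,215,80,80,5)]))
E
```

```text
(no output)
```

View pics/c1.png

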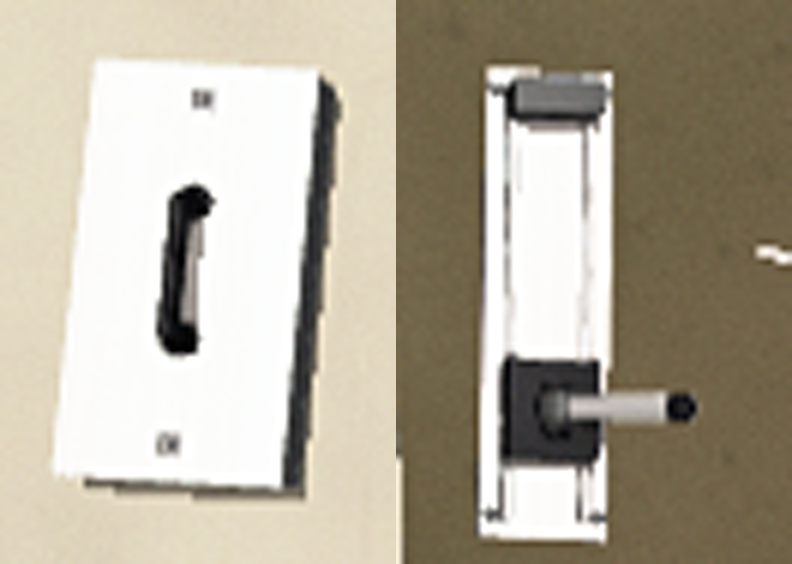

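View pics/c2.png

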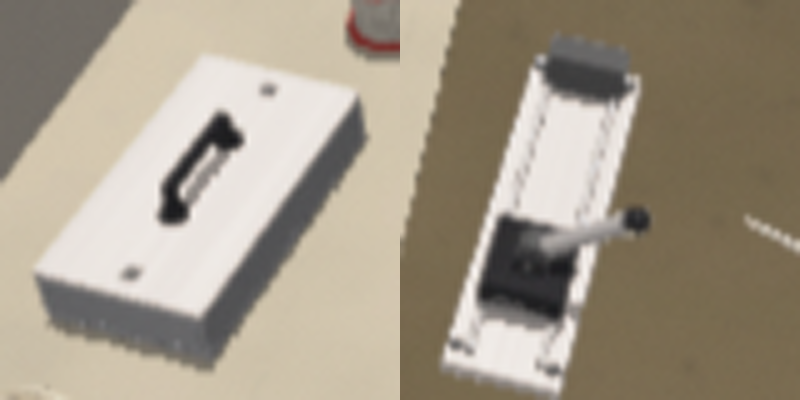

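```bash
cat >> h.py <<'E'
def rect(d,box,z,thr):
    u,v,w,h=box;i=d["img"][v:v+h,u:u+w].min(axis=2);i=cv2.resize(i,None,fx=6,fy=6,interpolation=cv2.INTER_CUBIC)
    m=cv2.morphologyEx((i>thr).astype(np.uint8),cv2.MORPH_OPEN,np.ones((9,9)));cs,_=cv2.findContours(m,0,2);c=cv2.convexHull(max(cs,key=cv2.contourArea))[:,0].astype(float)
    P=np.array([ray(d,((p[0]+.5)/6-.5+u,(p[1]+.5)/6-.5+v),z)[:2] for p in c],np.float32)
    r=cv2.minAreaRect(P);B=cv2.boxPoints(r);e=[B[1]-B[0],B[2]-B[1]];e=max(e,key=np.linalg.norm);a=np.arctan2(e[1],e[0])
    a=(a+np.pi/2)%np.pi-np.pi/2
    return np.round(r[0],1),np.round(r[1],1),round(float(a),4)
E
python3 - <<'E'
from h import *
t=ctrl.get_image("top");s=ctrl.get_image("side")
for thr in(232,240):
    print("cover",rect(t,(120,182,66,94),38,thr));print("jig",rect(t,(330,190,66,94),12,thr))
for thr in (200,215): print("side cover",rect(s,(115,165,80,80),38,thr)); print("side jig",rect(s,(320,215,80,80),12,thr))
def tc(k,x,y): return (120+66*k+ (0 if k==0 else 144)+ x/6, (182 if k==0 else 190)+y/6)
# hand points
for n,p,z in(("hole+",(203,98),38),("hole-",(168,443),38),("bar top",(203,195),63),("bar bot",(172,345),63)):
    print(n,ray(t,(120+p[0]/6-.5,182+p[1]/6-.5),z).round(1))
for n,p,z in(("stop back L",(502,462),36),("stop back R",(600,462),36),("stop front L",(507,360),36),("stop front R",(600,360),36),("ball",(681,407),76),("blockinner L",(508,118),40),("blkR",(603,118),40)):
    print(n,ray(t,(330+(p[0]-396)/6-.5,190+p[1]/6-.5),z).round(1))
for n,p,z in (("s hole+",(268,90),38),("s hole-",(131,272),38)): print(n,ray(s,(115+p[0]/5-.5,165+p[1]/5-.5),z).round(1))
for n,p,z in (("s stop front L",(503,214),36),("s stop front R",(580,226),36),("s ball",(636,219),76)): print(n,ray(s,(320+(p[0]-400)/5-.5,215+p[1]/5-.5),z).round(1))
# vice, bystanders approx
for n,p in(("vice",(292,232)),("tape",(297,172)),("pen",(268,275)),("driver",(412,240))): print(n,ray(t,p,0 if n!="vice" else 82).round(0))
E
```

```text
cover (array([508.3, 183.4]), array([104.3, 192.9]), -0.0631)
jig (array([ 494.8, -386. ]), array([ 33.3, 107.5]), -0.0431)
cover (array([508.3, 183.4]), array([103.8, 192. ]), -0.0625)
jig (array([ 494.9, -385.7]), array([ 32.1, 107.3]), -0.0422)
side cover (array([509.6, 186.1]), array([104. , 193.1]), -0.0643)
side jig (array([ 508.8, -385.4]), array([ 58.1, 103.2]), -0.0603)
side cover (array([509.1, 185.6]), array([101.3, 189.2]), -0.0627)
side jig (array([ 504. , -385.5]), array([31.4, 85.8]), -0.058)
hole+ [588.9 178.5  38. ]
hole- [428.8 189.1  38. ]
bar top [539.2 169.8  63. ]
bar bot [471.2 181.5  63. ]
stop back L [ 391.7 -356.9   36. ]
stop back R [ 391.1 -401.7   36. ]
stop front L [ 438.1 -361.    36. ]
stop front R [ 437.6 -403.7   36. ]
ball [ 413.7 -430.7   76. ]
blockinner L [ 550. -365.   40.]
blkR [ 549.5 -409.2   40. ]
s hole+ [588.3 180.5  38. ]
s hole- [429.4 190.8  38. ]
s stop front L [ 438.9 -361.8   36. ]
s stop front R [ 441.3 -401.1   36. ]
s ball [ 419.  -427.3   76. ]
vice [ 483. -206.   82.]
tape [ 668. -226.    0.]
pen [ 372. -139.    0.]
driver [ 465. -550.    0.]
```

```bash
cat >> h.py <<'E'
from scipy.spatial.transform import Rotation as Ro
def plan(p,th):
    o=ctrl.get_obs();R=Ro.from_rotvec(o["orientation"]).as_matrix();c,s=np.cos(th),np.sin(th)
    T=np.array([[-c,-s,0],[-s,c,0],[0,0,-1.]]).T
    r=np.degrees(Ro.from_matrix(R.T@T).as_rotvec());d=T.T@(np.array(p)-o["ee_pos"])/10
    print("t %.1f pos"%o["t"],o["ee_pos"].round(1),"turn(deg)",r.round(2),"then shift(cm)",d.round(2),"F",o["ft_force"].round(1),"w",round(o["width"],1))
E
python3 - <<'E'
from h import *
plan((508.7,184.5,150),-.063)
t=ctrl.get_image("top");i=t["img"]
print("cover",rect(t,(120,182,66,94),38,236))
# jig plate: all bright pixels in box, convex hull
u,v,w,h=330,190,50,100
m=cv2.resize(i[v:v+h,u:u+w].min(axis=2),None,fx=6,fy=6,interpolation=cv2.INTER_CUBIC)>190
m=cv2.morphologyEx(m.astype(np.uint8),cv2.MORPH_OPEN,np.ones((13,13)))
cs,_=cv2.findContours(m,0,2);pts=np.vstack([c[:,0] for c in cs if 300<cv2.contourArea(c)])
P=np.array([ray(t,((a+.5)/6-.5+u,(b+.5)/6-.5+v),12)[:2] for a,b in cv2.convexHull(pts)[:,0]],np.float32)
print(cv2.minAreaRect(P))
E
```

```text
t 0.3 pos [227.5 581.9 209.1] turn(deg) [-3.000e-02 -1.000e-02 -1.775e+01] then shift(cm) [-30.56 -37.89   5.91] F [ 0.6 -0.3  0.2] w 87.8
cover (array([508.2, 183.4]), array([104. , 192.8]), -0.0634)
((444.00091552734375, -386.5208435058594), (246.1107177734375, 91.17753601074219), 7.927972793579102)
```

apply_moves(series=[[[0,0,0,0,0,-6,1],[0,0,0,0,0,-6,1],[0,0,0,0,0,-5.75,1],[-3.4,-4.2,0,0,0,0,1],[-3.4,-4.2,0,0,0,0,1],[-3.4,-4.2,0,0,0,0,1],[-3.4,-4.2,1,0,0,0,1],[-3.4,-3.2,1,0,0,0,1],[-3.4,-3.2,1,0,0,0,1],[-3.4,-3.2,1,0,0,0,1],[-3.4,-3.2,1,0,0,0,1],[-3.36,-4.1,0.9,0,0,0,1]]])

```text
t: 1.55
ee_pos: [500.9, 242.2, 151.7]
orientation: [0.099, 3.139, 0.001]
ft_force: [-0.0, 0.1, 0.3]
width: 87.6
```

Run:
```python
from h import *
plan((508.7,184.5,55),-.063)
s=ctrl.get_image("side");print("side cover",rect(s,(115,165,80,80),38,200))
cv2.imwrite("pics/s1.png",np.hstack([crop(s["img"],115,120,100,125,4),crop(ctrl.get_image("top")["img"],110,162,100,125,4)]))
```

```text
t 1.6 pos [500.9 242.2 151.7] turn(deg) [0.03 0.04 0.01] then shift(cm) [-1.14 -5.71  9.67] F [-0.   0.1  0.3] w 87.6
side cover (array([543.1, 184. ]), array([104.6, 127. ]), -0.0638)
```

View pics/s1.png

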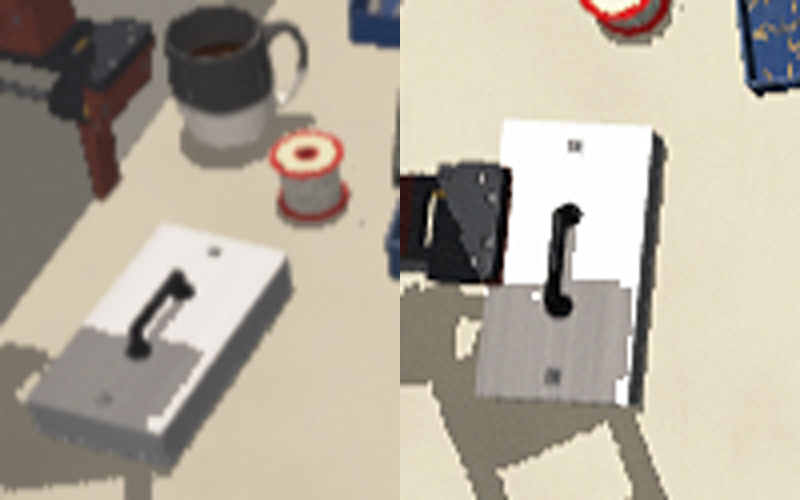

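apply_moves(series=[[[-0.4,-2.0,0,0,0,0,1],[-0.4,-2.0,0,0,0,0,1],[-0.34,-1.71,0,0,0,0,1],[0,0,1.5,0,0,0,1],[0,0,2,0,0,0,1],[0,0,1.5,0,0,0,1],[0,0,0,0,0,0,1],[0,0,0,0,0,0,1]]])

```text
t: 2.45
ee_pos: [507.0, 186.2, 102.2]
orientation: [-0.098, -3.14, 0.0]
ft_force: [0.1, 0.5, 0.2]
width: 87.7
```

Run:
```python
from h import *
plan((508.7,184.5,55),-.063)
```

```text
t 2.5 pos [507.  186.2 102.2] turn(deg) [-0.   -0.02  0.03] then shift(cm) [-0.18 -0.15  4.72] F [0.1 0.5 0.2] w 87.7
```

apply_moves(series=[[[-0.18,-0.15,1.5,0,0,0,1],[0,0,1.5,0,0,0,1],[0,0,1.0,0,0,0,1],[0,0,0.65,0,0,0,1],[0,0,0,0,0,0,1],[0,0,0,0,0,0,0],[0,0,0,0,0,0,0],[0,0,0,0,0,0,0],[0,0,0,0,0,0,0],[0,0,0,0,0,0,0],[0,0,0,0,0,0,0]]])

```text
t: 3.55
ee_pos: [508.9, 184.1, 55.5]
orientation: [0.099, 3.14, 0.0]
ft_force: [-0.8, 0.0, 0.3]
width: 43.2
```

apply_moves(series=[[[0,0,0,0,0,0,0],[0,0,0,0,0,0,0],[0,0,0,0,0,0,0],[0,0,0,0,0,0,0],[0,0,0,0,0,0,0],[0,0,0,0,0,0,0]]])

```text
t: 4.15
ee_pos: [508.9, 184.0, 55.4]
orientation: [-0.099, -3.14, 0.0]
ft_force: [-0.3, -0.4, -0.5]
width: 0.6
```

Run:
```python
from h import *
s=ctrl.get_image("side")
cv2.imwrite("pics/s2.png",np.hstack([crop(s["img"],95,130,100,125,4),crop(ctrl.get_image("top")["img"],110,162,100,125,4)]))
```

```text
(no output)
```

View pics/s2.png

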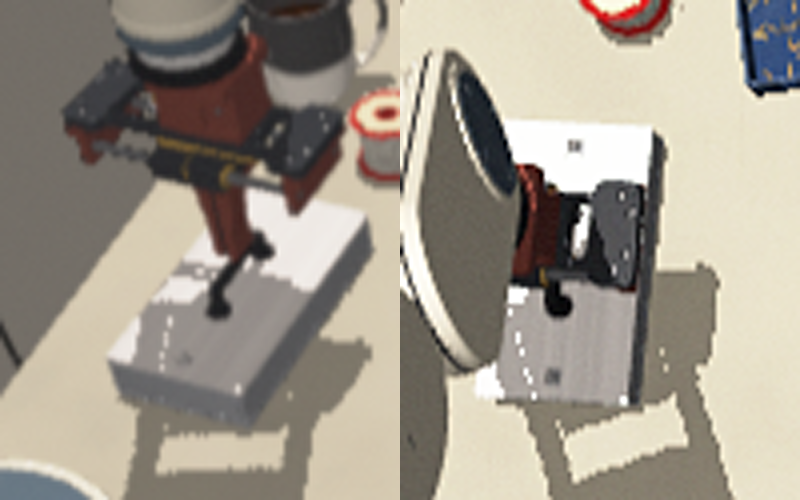

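Run:
```python
from h import *
o=ctrl.get_obs();print(o)
print(ctrl.tcp_to_tips)
s=ctrl.get_image("side");t=ctrl.get_image("top")
for z in(41.5,58,100): 
  q=pix(s,(508.9,184,z));print(z,q,(q-[95,130])*4)
for x in(478,539):print((pix(s,(x,184.5-(x-509)*.063,58))-[95,130])*4)
cv2.imwrite("pics/s3.png",crop(s["img"],130,165,50,50,12))
```

```text
{'t': 4.25, 'qpos': array([ 3.25043970e-01,  5.31827695e-01,  1.90419252e+00, -1.26697458e-05,
        7.05591513e-01, -1.18273669e+00]), 'qvel': array([-1.84050750e-03, -1.02022776e-03, -1.62420174e-03, -2.13759353e-03,
        2.61357304e-04,  3.67260923e-05]), 'joint_torque': array([ 2.40198278e-04, -5.11243522e+01, -1.77164948e+01,  8.85946385e-03,
        7.40472972e-02, -4.34199706e-05]), 'ee_pos': array([508.86632506, 184.04103709,  55.39966281]), 'orientation': array([-9.89527859e-02, -3.14001886e+00,  2.25537720e-05]), 'ft_force': array([-0.51725954, -0.15384085, -0.74381669]), 'moment': array([ 0.0182026 , -0.04159381, -0.0174196 ]), 'width': 0.7760329290513025}
14.0
41.5 [155.2655508  199.19616248] [241.0622032  276.78464992]
58 [154.26486341 194.97612085] [237.05945364 259.9044834 ]
100 [151.64040775 183.90841652] [226.56163099 215.63366609]
[214.59704068 288.50085737]
[257.00535256 232.63395568]
```

View pics/s3.png

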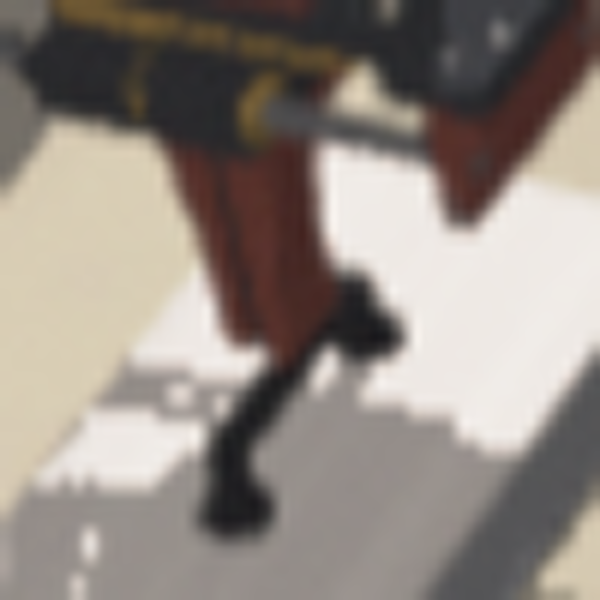

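Run:
```python
from h import *
s=ctrl.get_image("side")
for y in(286,198):
  for z in(138,152,160): print(y,z,(pix(s,(500.9,y,z))-[115,120])*4)
for z in(41.5,58): print(z,ray(s,(130+240/12,165+345/12),z),ray(s,(130+285/12,165+365/12),z))
for dz in(0,8,16):print((pix(s,(508.9,178,41.5+dz))-[130,165])*12,(pix(s,(508.9,190,41.5+dz))-[130,165])*12)
```

```text
286 138 [ -5.094658   195.87338309]
286 152 [ -9.85383777 180.08606958]
286 160 [-12.60507066 170.95958596]
198 138 [112.47899259 217.78367789]
198 152 [108.54108325 201.96856711]
198 160 [106.26429863 192.8247301 ]
41.5 [525.91928273 208.51014567  41.5       ] [522.27362191 195.01623251  41.5       ]
58 [510.42632053 197.87459793  58.        ] [506.84358163 184.61358166  58.        ]
[326.42198202 414.89450518] [279.98744147 405.82046923]
[320.7142422  390.44618303] [274.10110824 381.37375029]
[314.96014197 365.79928236] [268.16703909 356.72877775]
```

apply_moves(series=[[[0,0,0,0,0,0,0.5],[0,0,0,0,0,0,0.5],[0,0,0,0,0,0,0.5],[0,0,0,0,0,0,0.5],[0,0,0,0,0,0,0.5],[0,0,0,0,0,0,0.5],[0,0,0.3,0,0,0,0.5],[0,0,0.3,0,0,0,0.5],[0,0,0,0,0,0,0.5]]])

```text
t: 5.3
ee_pos: [508.5, 183.9, 48.9]
orientation: [-0.099, -3.139, 0.001]
ft_force: [0.1, -0.4, -1.2]
width: 43.6
```

apply_moves(series=[[[0,0,0.2,0,0,0,0.5],[0,0,0.2,0,0,0,0.5],[0,0,0,0,0,0,0.5]]])

```text
t: 5.6
ee_pos: [508.7, 184.0, 45.1]
orientation: [-0.099, -3.14, 0.0]
ft_force: [0.5, 0.1, 0.1]
width: 43.7
```

apply_moves(series=[[[0,0,0.2,0,0,0,0.5],[0,0,0.2,0,0,0,0.5],[0,0,0,0,0,0,0.5]]])

```text
t: 5.9
ee_pos: [508.7, 184.0, 41.1]
orientation: [-0.099, -3.14, 0.0]
ft_force: [-0.6, -0.1, 0.4]
width: 43.8
```

apply_moves(series=[[[0,0,0.2,0,0,0,0.5],[0,0,0,0,0,0,0.5]]])

```text
t: 6.1
ee_pos: [508.8, 184.0, 39.2]
orientation: [-0.099, -3.14, 0.0]
ft_force: [-0.2, 0.5, -0.0]
width: 44.2
```

Run:
```python
from h import *
s=ctrl.get_image("side");t=ctrl.get_image("top");plan((508.7,184.5,40),-.063)
cv2.imwrite("pics/s4.png",np.hstack([crop(s["img"],130,165,50,60,8),crop(t["img"],130,190,50,60,8)]))
```

```text
t 6.2 pos [508.8 184.   39.3] turn(deg) [-0. -0.  0.] then shift(cm) [ 0.02  0.05 -0.07] F [ 0.8 -0.3 -0.8] w 43.9
```

View pics/s4.png

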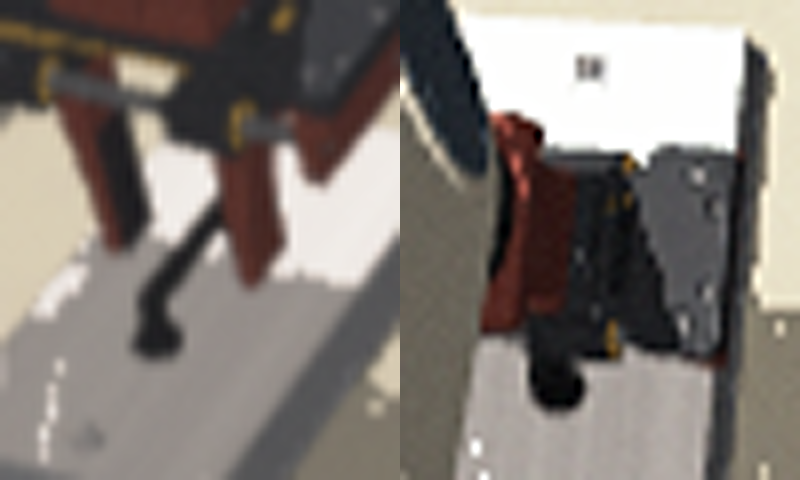

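Run:
```python
from h import *
s=ctrl.get_image("side")
for z in(25,40,50,60):print(z,[(pix(s,(508.8,y,z))-[130,165]).round(1)*8 for y in(206,212,162,156)],[ray(s,p,z).round(0)[:2] for p in((145,196.3),(161.3,200.6))])
```

```text
25 [array([153.6, 296. ]), array([138.4, 292.8]), array([266.4, 318.4]), array([281.6, 320.8])] [array([528., 228.]), array([523., 175.])]
40 [array([146.4, 265.6]), array([131.2, 262.4]), array([260., 288.]), array([275.2, 291.2])] [array([514., 219.]), array([509., 166.])]
50 [array([140.8, 245.6]), array([125.6, 242.4]), array([255.2, 267.2]), array([270.4, 270.4])] [array([504., 212.]), array([500., 160.])]
60 [array([136. , 224.8]), array([120.8, 221.6]), array([250.4, 247.2]), array([266.4, 250.4])] [array([495., 206.]), array([491., 154.])]
```

apply_moves(series=[[[0,0,0,0,0,0,0.3],[0,0,0,0,0,0,0.3],[0,0,0,0,0,0,0.3]]])

```text
t: 6.55
ee_pos: [508.9, 184.0, 39.5]
orientation: [0.099, 3.14, 0.0]
ft_force: [-0.1, 1.1, -0.1]
width: 26.6
```

apply_moves(series=[[[0,0,0,0,0,0,0.22],[0,0,0,0,0,0,0.22],[0,0,0,0,0,0,0.22]]])

```text
t: 6.85
ee_pos: [508.9, 184.0, 39.4]
orientation: [0.099, 3.14, 0.0]
ft_force: [-0.6, -0.3, 0.3]
width: 19.3
```

apply_moves(series=[[[0,0,0,0,0,0,0.17],[0,0,0,0,0,0,0.17],[0,0,0,0,0,0,0.17]]])

```text
t: 7.15
ee_pos: [508.8, 184.0, 39.4]
orientation: [-0.099, -3.14, 0.0]
ft_force: [0.5, -1.0, 0.5]
width: 14.8
```

apply_moves(series=[[[0,0,0,0,0,0,0],[0,0,0,0,0,0,0],[0,0,0,0,0,0,0],[0,0,0,0,0,0,0]]])

```text
t: 7.55
ee_pos: [508.8, 184.0, 39.4]
orientation: [-0.099, -3.14, 0.0]
ft_force: [-0.3, 0.0, -0.2]
width: 9.3
```

apply_moves(series=[[[0,0,-0.5,0,0,0,0],[0,0,-0.7,0,0,0,0],[0,0,-1,0,0,0,0],[0,0,-1.3,0,0,0,0],[0,0,-1.5,0,0,0,0],[0,0,-1,0,0,0,0],[0,0,0,0,0,0,0],[0,0,0,0,0,0,0]]])

```text
t: 8.35
ee_pos: [509.0, 184.1, 99.8]
orientation: [0.099, 3.139, 0.0]
ft_force: [-0.1, 0.4, -1.7]
width: 9.2
```

Run:
```python
from h import *
plan((500,8,100),0)
```

```text
t 8.3 pos [509.  184.1  99.8] turn(deg) [ 0.01  0.04 -3.61] then shift(cm) [  0.9  -17.61  -0.02] F [-0.1  0.4 -1.7] w 9.2
```

apply_moves(series=[[[0,0,0,0,0,-1.8,0],[0,-0.8,0,0,0,-1.8,0],[0.1,-1.6,0,0,0,0,0],[0.2,-2.2,0,0,0,0,0],[0.2,-2.5,0,0,0,0,0],[0.1,-2.5,0,0,0,0,0],[0.1,-2.5,0,0,0,0,0],[0.1,-2.5,0,0,0,0,0],[0.1,-1.8,0,0,0,0,0],[0,-1.2,0,0,0,0,0],[0,0,0,0,0,0,0],[0,0,0,0,0,0,0]]])

```text
t: 9.55
ee_pos: [499.4, 8.0, 99.2]
orientation: [-0.002, -3.141, -0.0]
ft_force: [-0.2, -0.3, -1.9]
width: 9.1
```

Run:
```python
from h import *
plan((500,8,20),0)
t=ctrl.get_image("top");s=ctrl.get_image("side")
cv2.imwrite("pics/p5.png",np.hstack([crop(t["img"],120,182,130,100,3),crop(s["img"],100,150,130,100,3)]))
```

```text
t 9.6 pos [499.4   8.   99.2] turn(deg) [ 0.01 -0.02 -0.07] then shift(cm) [-0.06 -0.    7.92] F [-0.2 -0.3 -1.9] w 9.1
```

View pics/p5.png

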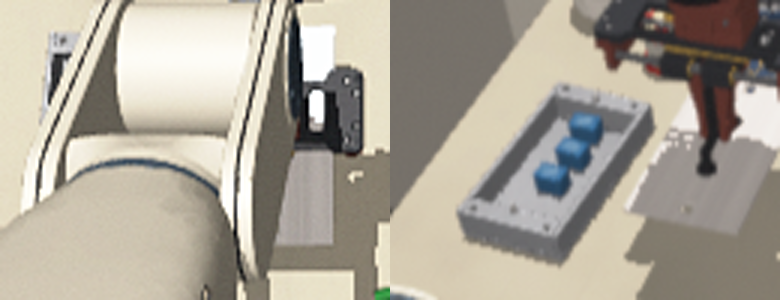

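apply_moves(series=[[[0,0,1,0,0,0,0],[0,0,1.5,0,0,0,0],[0,0,2,0,0,0,0],[0,0,2,0,0,0,0],[0,0,1.5,0,0,0,0],[0,0,0.8,0,0,0,0],[0,0,0.3,0,0,0,0],[0,0,0,0,0,0,0]]])

```text
t: 10.45
ee_pos: [499.5, 8.3, 8.1]
orientation: [0.0, -3.141, -0.0]
ft_force: [-0.3, 0.4, -1.7]
width: 9.2
```

apply_moves(series=[[[0,0,0.1,0,0,0,0],[0,0,0,0,0,0,0]]])

```text
t: 10.65
ee_pos: [500.1, 8.1, 7.9]
orientation: [0.0, 3.14, -0.0]
ft_force: [0.4, -0.1, -2.1]
width: 8.8
```

apply_moves(series=[[[0,0,0.15,0,0,0,0],[0,0,0,0,0,0,0]]])

```text
t: 10.85
ee_pos: [499.7, 8.0, 6.1]
orientation: [0.0, 3.141, -0.0]
ft_force: [0.1, -0.1, -2.1]
width: 8.8
```

apply_moves(series=[[[0,0,0.1,0,0,0,0],[0,0,0,0,0,0,0]]])

```text
t: 11.05
ee_pos: [499.8, 8.0, 5.4]
orientation: [0.0, 3.141, -0.0]
ft_force: [-2.0, 0.1, 4.5]
width: 9.1
```

apply_moves(series=[[[0,0,0,0,0,0,0.5],[0,0,0,0,0,0,0.5],[0,0,0,0,0,0,0.5],[0,0,0,0,0,0,0.5],[0,0,0,0,0,0,0.5],[0,0,0,0,0,0,0.5],[0,0,-1,0,0,0,0.5],[0,0,-2,0,0,0,0.5],[0,0,-3,0,0,0,0.5],[0,0,-4,0,0,0,0.5],[0,0,-3,0,0,0,0.5],[0,0,-2,0,0,0,0.5]]])

```text
t: 12.25
ee_pos: [500.4, 8.0, 158.0]
orientation: [0.0, 3.138, -0.0]
ft_force: [0.6, -0.0, -0.1]
width: 43.7
```

apply_moves(series=[[[0,-2,0,0,0,0,0.5],[0,-4,0,0,0,0,0.5],[0,-4,0,0,0,0,0.5],[0,-4,0,0,0,0,0.5],[0,-4,0,0,0,0,0.5],[0,-4,0,0,0,0,0.5],[0,-4,0,0,0,0,0.5],[0,-2,0,0,0,0,0.5],[0,0,0,0,0,0,0.5]]])

```text
t: 13.15
ee_pos: [499.5, -274.5, 155.6]
orientation: [0.005, 3.141, -0.001]
ft_force: [-0.2, -0.6, -0.2]
width: 43.8
```

Run:
```python
from h import *
t=ctrl.get_image("top");s=ctrl.get_image("side");o=ctrl.get_obs();print(o["t"],o["ee_pos"])
for n,d,(u,v,w,h) in(("top",t,(120,182,66,94)),("side",s,(100,150,90,100))):
    i=crop(d["img"],u,v,w,h,6).astype(int);m=((i[...,0]-i[...,2])>45).astype(np.uint8)
    cs,_=cv2.findContours(m,0,2)
    for c in cs:
        if cv2.contourArea(c)<800: continue
        P=np.array([ray(d,((a+.5)/6-.5+u,(b+.5)/6-.5+v),27)[:2] for a,b in c[:,0]],np.float32);r=cv2.minAreaRect(P);print(n,np.round(r[0],1),np.round(r[1],1),round(r[2],1))
a=crop(t["img"],110,182,150,94,4)
j=crop(cv2.imread("pics/top0.png"),330,190,56,100,6)
cv2.imwrite("pics/p6.png",a);
i=cv2.imread("pics/top0.png")[190:290,335:375].min(axis=2)
print("rows mid-left col",i[:,11]); print(i[:,27]); 
for r in (12,30,45,86):print(r,i[r])
```

```text
13.25 [ 499.14568495 -271.74119626  155.1812655 ]
top [491.3 182.9] [29.5 20.4] 86.4
top [528.5 178.2] [29.6 20.6] 85.1
top [565.5 181.6] [21.8 28.5] 1.3
side [521.9 178.8] [ 40.8 109.8] 89.1
rows mid-left col [ 75  72  72  73  70  77  71  71  70  69  63 208 255 248 141  98 241 255
 255 255 255 255 255 255 255 255 255 255 255 255 255 255 255 255 255 255
 255 255 255 255 255 255 255 255 255 255 255 255 254 254 254 254 254 253
 253 253 253 253 254 255 255 255 255 255 255 255 255 255 255 255 255 255
 255 255 255 255 255 255 255 255 255 255 255 255 238  87 152 247 246 139
  63  69  69  71  67  66  64  63 151 197]
[ 75  76  76  72  77  71  74  71  72  72  72  63 159 164 102 109 109 112
  85  33 102 233 254 249 248 248 246 247 246 247 235 215 216 214 231 240
 238 238 237 240 242 242 239 240 229 215 229 236 242 243 240 241 241 240
 240 240 236 232 236 189  65  43  43  44  44  63 147 193 181 122  25  31
  40  42  41  37  34  89 120 187 227 226 225 225 229 185 108 227 255 235
  90  68  74  70  73  71  64 152 198 194]
12 [ 75  72  67  71  68  66  68  75  70  61 208 255 255 255 236 188 178 167
 176 101 120 129 124 126 125 117 154 159 147 188 251  77  72  70  71  68
  71  71  70  73]
30 [ 69  70  67  71  74  67  70  70  64  66 255 255 255 159 242 233 253 252
 251 251 251 251 250 251 252 255 160 235 251 252 255  83  68  67  71  71
  74  67  67  68]
45 [ 74  77  73  75  68  74  72  71  63  89 255 255 255 165 245 253 251 251
 250 251 251 249 250 249 250 252 220 215 250 253 246  74  72  71  68  72
  71  70  69  70]
86 [ 68  67  69  71  67  66  70  64  97 250 105 152 122 214 246 252 252 251
 250 251 250 249 251 251 255 104 211 108  94  89  63  70  72  69  73  70
  74  73  73  73]
```

View pics/p6.png

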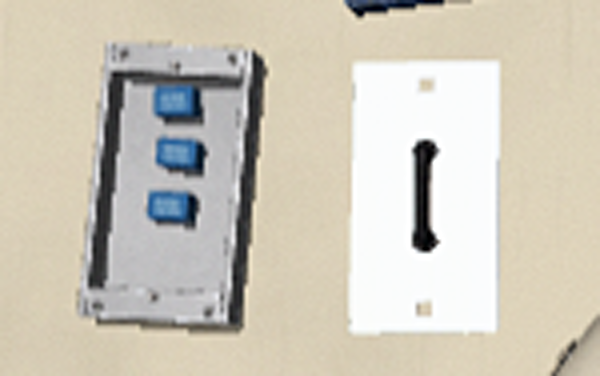

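Run:
```python
from h import *
t=ctrl.get_image("top")
i=cv2.imread("pics/top0.png").min(axis=2).astype(float)
def xing(a,thr=160): # first/last crossing subpixel
    k=np.where(a>thr)[0];f,l=k[0],k[-1];return f-(a[f]-thr)/(a[f]-a[f-1]),l+(a[l]-thr)/(a[l]-a[l+1])
L=[];Rr=[]
for r in list(range(204,248))+list(range(268,274)):
    f,l=xing(i[r,336:376]);L.append(ray(t,(336+f,r),12)[:2]);Rr.append(ray(t,(336+l,r),12)[:2])
Tt=[];Bb=[]
for c in range(347,364):
    f,l=xing(i[192:290,c],130);Tt.append(ray(t,(c,192+f),12)[:2]);Bb.append(ray(t,(c,192+l),12)[:2])
for n,P in(("L",L),("R",Rr),("T",Tt),("B",Bb)):
    vx,vy,x,y=cv2.fitLine(np.array(P,np.float32),cv2.DIST_HUBER,0,.01,.01).ravel();print(n,np.arctan2(vy,vx),x,y)
# channel strip dark lines, stop and block edges
for r in range(206,248,6):print(r,i[r,345:367].astype(int))
p=[ray(t,q,40).round(1) for q in((335+17,190+19),(335+27,190+20))];print(p)
```

```text
Traceback (most recent call last):
IndexError: index 98 is out of bounds for axis 0 with size 98
```

Run:
```python
from h import *
t=ctrl.get_image("top")
i=cv2.imread("pics/top0.png").min(axis=2).astype(float)
def xing(a,thr=160):
    k=np.where(a>thr)[0];f,l=k[0],k[-1];return f-(a[f]-thr)/(a[f]-a[f-1]),l+(a[l]-thr)/(a[l]-a[l+1])
L=[];Rr=[]
for r in list(range(204,248))+list(range(268,274)):
    f,l=xing(i[r,336:376]);L.append(ray(t,(336+f,r),12)[:2]);Rr.append(ray(t,(336+l,r),12)[:2])
Tt=[];Bb=[]
for c in range(347,364):
    f,l=xing(i[192:286,c],130);Tt.append(ray(t,(c,192+f),12)[:2]);Bb.append(ray(t,(c,192+l),12)[:2])
for n,P in(("L",L),("R",Rr),("T",Tt),("B",Bb)):
    vx,vy,x,y=cv2.fitLine(np.array(P,np.float32),cv2.DIST_HUBER,0,.01,.01).ravel();print(n,np.arctan2(vy,vx),x,y)
for r in range(212,248,6):print(r,i[r,345:367].astype(int))
print([ray(t,q,40).round(1) for q in((335+17,190+19),(335+27,190+20))])
```

```text
L -0.054736555 476.3055 -355.50632
R -0.04897631 517.82794 -417.65628
T 1.3614895 576.75305 -385.8207
B 1.5464782 356.15085 -378.4661
212 [255 255 255 164 244 253 255 240 240 237 239 237 237 239 241 239 148 254
 231 255 255  85]
218 [255 255 255 194 240 233 253 252 252 251 251 251 250 251 253 255 156 246
 251 252 255  80]
224 [255 255 255 128 242 254 251 251 251 251 251 250 250 251 252 255 164 231
 251 254 241  71]
230 [255 255 255 167 248 253 251 251 250 251 251 250 249 250 250 251 228 242
 249 253 242  73]
236 [255 255 255 170 243 253 251 251 250 250 251 249 249 250 250 252 219 229
 250 254 237  71]
242 [255 254 254 224 225 253 251 251 249 251 251 248 250 250 252 229 210 241
 250 255 205  71]
[array([ 550.4, -375.7,   40. ]), array([ 547.2, -403.5,   40. ])]
```

apply_moves(series=[[[0,2.5,0,0,0,1.8,0.5],[0,4,0,0,0,1.8,0.5],[0,4.5,0,0,0,0,0.5],[0,4.5,0,0,0,0,0.5],[0,4.5,0,0,0,0,0.5],[0,4.5,0,0,0,0,0.5],[0,4.5,0,0,0,0,0.5],[0,4.5,0,0,0,0,0.5],[0,4.5,0,0,0,0,0.5],[0,4.5,0,0,0,0,0.5],[0,2.5,0,0,0,0,0.5],[0,0,0,0,0,0,0.5]]])

```text
t: 14.55
ee_pos: [524.3, 181.3, 155.2]
orientation: [0.09, 3.14, 0.001]
ft_force: [-0.4, -0.6, -0.3]
width: 44.4
```

Run:
```python
from h import *
plan((491.3,183.5,60),-.063)
```

```text
t 14.6 pos [524.3 181.3 155.2] turn(deg) [0.04 0.03 0.32] then shift(cm) [3.31 0.02 9.52] F [-0.4 -0.6 -0.3] w 44.4
```

apply_moves(series=[[[1.5,0,2,0,0,0.3,0.5],[1.81,0.02,3,0,0,0,0.5],[0,0,2.5,0,0,0,0.5],[0,0,2,0,0,0,0.5],[0,0,2,0,0,0,0.5],[0,0,1.0,0,0,0,0.5],[0,0,0.5,0,0,0,0.5],[0,0,0,0,0,0,0.5]]])

```text
t: 15.35
ee_pos: [491.7, 179.4, 24.8]
orientation: [-0.107, -3.139, 0.0]
ft_force: [-0.1, -0.2, 0.2]
width: 44.0
```

Run:
```python
from h import *
plan((491.3,183.5,10),-.063)
s=ctrl.get_image("side");t=ctrl.get_image("top")
cv2.imwrite("pics/p7.png",np.hstack([crop(s["img"],105,150,80,100,5),crop(t["img"],110,180,80,100,5)]))
```

```text
t 15.3 pos [491.7 179.4  24.8] turn(deg) [-0.02 -0.04 -0.3 ] then shift(cm) [0.07 0.41 1.48] F [-0.1 -0.2  0.2] w 44.0
```

View pics/p7.png

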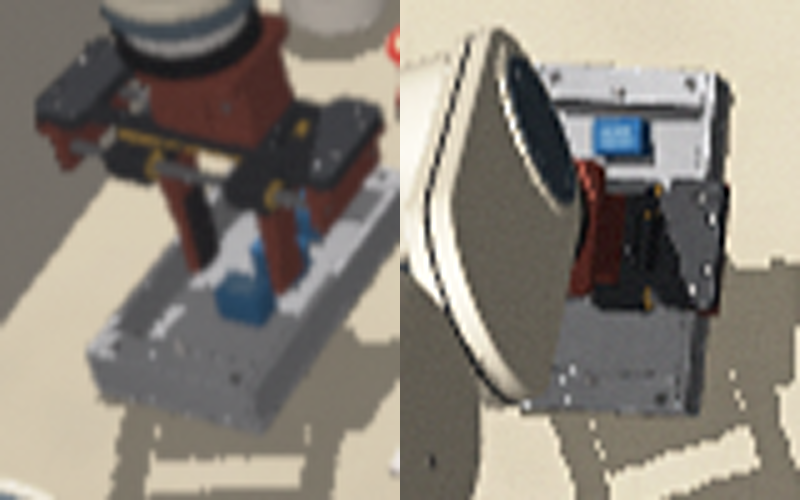

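Run:
```python
from h import *
s=ctrl.get_image("side")
for z in(15,25,30,35,40,45):print(z,ray(s,(145-.5+.0,204.4-.5),z).round(0),ray(s,(163-.5,208-.5),z).round(0))
```

```text
15 [507. 222.  15.] [507. 165.  15.]
25 [498. 216.  25.] [498. 159.  25.]
30 [494. 212.  30.] [493. 157.  30.]
35 [489. 209.  35.] [489. 154.  35.]
40 [485. 206.  40.] [484. 151.  40.]
45 [480. 203.  45.] [480. 148.  45.]
```

apply_moves(series=[[[0.07,0.41,0,0,0,-0.3,0.5],[0,0,0.5,0,0,0,0.5],[0,0,0.7,0,0,0,0.5],[0,0,0.6,0,0,0,0.5],[0,0,0,0,0,0,0.5]]])

```text
t: 16.0
ee_pos: [490.8, 183.5, 5.8]
orientation: [-0.099, -3.138, 0.001]
ft_force: [-0.7, 0.1, -0.7]
width: 44.3
```

apply_moves(series=[[[0,0,0.2,0,0,0,0.5],[0,0,0.1,0,0,0,0.5],[0,0,0,0,0,0,0.5]]])

```text
t: 16.3
ee_pos: [491.6, 183.7, 3.8]
orientation: [-0.099, -3.14, 0.0]
ft_force: [0.6, -1.0, 1.1]
width: 43.7
```

apply_moves(series=[[[0,0,0.2,0,0,0,0.5],[0,0,0,0,0,0,0.5]]])

```text
t: 16.5
ee_pos: [491.6, 183.8, 1.8]
orientation: [-0.099, -3.14, 0.0]
ft_force: [0.0, -1.1, 0.1]
width: 44.4
```

apply_moves(series=[[[0,0,0.2,0,0,0,0.5],[0,0,0,0,0,0,0.5]]])

```text
t: 16.7
ee_pos: [491.5, 183.7, -0.3]
orientation: [-0.099, -3.14, 0.0]
ft_force: [0.1, -0.2, 0.4]
width: 43.8
```

apply_moves(series=[[[0,0,0.15,0,0,0,0.5],[0,0,0,0,0,0,0.5]]])

```text
t: 16.9
ee_pos: [491.5, 183.7, -1.7]
orientation: [-0.099, -3.14, 0.0]
ft_force: [-0.6, 0.9, -0.5]
width: 43.8
```

apply_moves(series=[[[0,0,0.15,0,0,0,0.5],[0,0,0,0,0,0,0.5]]])

```text
t: 17.1
ee_pos: [491.5, 183.8, -3.3]
orientation: [-0.099, -3.14, 0.0]
ft_force: [-0.5, 0.3, 0.8]
width: 43.9
```

apply_moves(series=[[[0,0,0.15,0,0,0,0.5],[0,0,0,0,0,0,0.5]]])

```text
t: 17.3
ee_pos: [491.5, 183.7, -4.7]
orientation: [-0.099, -3.14, 0.0]
ft_force: [0.5, 0.8, -0.2]
width: 43.9
```

apply_moves(series=[[[0,0,0.15,0,0,0,0.5],[0,0,0,0,0,0,0.5]]])

```text
t: 17.5
ee_pos: [491.5, 183.7, -6.2]
orientation: [-0.099, -3.14, 0.0]
ft_force: [0.4, 0.0, 0.9]
width: 43.7
```

apply_moves(series=[[[0,0,0.15,0,0,0,0.5],[0,0,0,0,0,0,0.5]]])

```text
t: 17.7
ee_pos: [491.5, 183.7, -7.8]
orientation: [-0.099, -3.14, 0.0]
ft_force: [0.7, 1.0, -0.6]
width: 44.3
```

apply_moves(series=[[[0,0,0.15,0,0,0,0.5],[0,0,0,0,0,0,0.5]]])

```text
t: 17.9
ee_pos: [491.7, 183.8, -8.0]
orientation: [0.099, 3.14, 0.0]
ft_force: [-3.6, -0.9, 15.1]
width: 43.8
```

apply_moves(series=[[[0,0,-0.4,0,0,0,0.5],[0,0,-0.5,0,0,0,0.5],[0,0,0,0,0,0,0.2],[0,0,0,0,0,0,0.2],[0,0,0,0,0,0,0.2],[0,0,0,0,0,0,0.2],[0,0,0,0,0,0,0.2],[0,0,0,0,0,0,0.2]]])

```text
t: 18.7
ee_pos: [491.6, 183.8, -0.1]
orientation: [-0.099, -3.14, 0.0]
ft_force: [-0.0, 0.8, 1.6]
width: 27.8
```

apply_moves(series=[[[0,0,-1,0,0,0,0.2],[0,0,-2,0,0,0,0.2],[0,0,-3,0,0,0,0.2],[0,0,-3,0,0,0,0.2],[0,0,-2.5,0,0,0,0.2],[0,-1.5,-1.5,0,0,0,0.2],[0,-3,0,0,0,0,0.2],[0,-4,0,0,0,0,0.2],[0,-4,0,0,0,0,0.2],[0,-4,0,0,0,0,0.2],[0,-4,0,0,0,0,0.2],[0,-4,0,0,0,0,0.2]]])

```text
t: 19.9
ee_pos: [475.8, -62.3, 130.5]
orientation: [0.099, 3.14, -0.0]
ft_force: [-0.1, 0.3, -0.1]
width: 27.8
```

apply_moves(series=[[[-0.8,-4,0,0,0,0,0.2],[-0.8,-4,0,0,0,0,0.2],[-0.8,-4,0,0,0,0,0.2],[-0.8,-4,0,0,0,0,0.2],[-0.5,-4,0,0,0,0,0.2],[0,-4,0,0,0,0,0.2],[0,-3,0,0,0,0,0.2],[0,-2,0,0,0,0,0.2],[0,0,0,0,0,0,0.2],[0,0,0,0,0,0,0.2]]])

```text
t: 20.9
ee_pos: [494.5, -351.8, 129.8]
orientation: [-0.1, -3.139, -0.001]
ft_force: [0.4, 0.1, -0.5]
width: 27.6
```

```bash
cat >> h.py <<'E'
JO=np.array([466.5,-384.6]);JY=-.052
def jp(x,y=0): c,s=np.cos(JY),np.sin(JY);return JO+[c*x-s*y,s*x+c*y]
E
python3 - <<'E'
from h import *
plan((*jp(70.5),40),JY)
E
```

```text
t 20.9 pos [ 494.5 -351.8  129.8] turn(deg) [ 0.04 -0.03 -0.66] then shift(cm) [-4.42 -3.42  8.98] F [ 0.4  0.1 -0.5] w 27.6
```

apply_moves(series=[[[-1,-0.8,0,0,0,-0.66,0.2],[-1.7,-1.3,0,0,0,0,0.2],[-1.72,-1.32,0,0,0,0,0.2],[0,0,2,0,0,0,0.2],[0,0,3,0,0,0,0.2],[0,0,2.5,0,0,0,0.2],[0,0,1.5,0,0,0,0.2],[0,0,0,0,0,0,0.2],[0,0,0,0,0,0,0.2]]])

```text
t: 21.8
ee_pos: [537.9, -388.9, 40.4]
orientation: [0.079, 3.14, -0.0]
ft_force: [0.8, -0.1, -0.2]
width: 27.5
```

Run:
```python
from h import *
plan((*jp(70.5),9),JY)
s=ctrl.get_image("side");t=ctrl.get_image("top")
cv2.imwrite("pics/p8.png",np.hstack([crop(s["img"],320,205,80,90,5),crop(t["img"],320,195,80,90,5)]))
```

```text
t 21.8 pos [ 537.9 -388.9   40.4] turn(deg) [-0.01  0.02  0.08] then shift(cm) [0.1  0.06 3.14] F [ 0.8 -0.1 -0.2] w 27.5
```

View pics/p8.png

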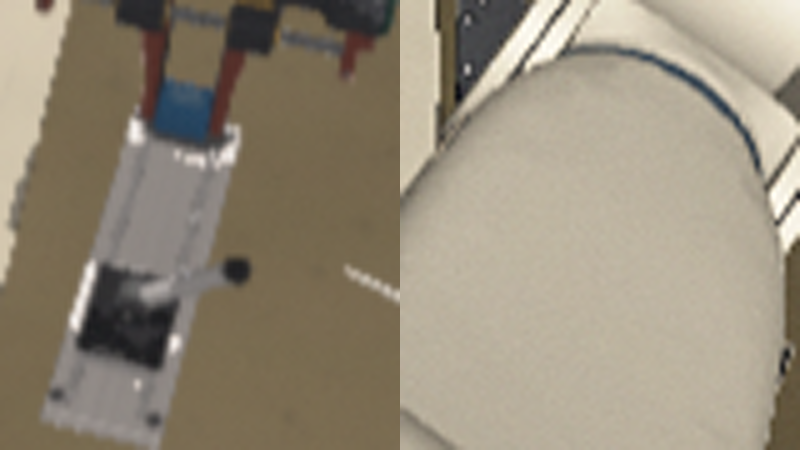

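apply_moves(series=[[[0.1,0.06,0.5,0,0,0,0.2],[0,0,0.8,0,0,0,0.2],[0,0,0.8,0,0,0,0.2],[0,0,0.4,0,0,0,0.2],[0,0,0.1,0,0,0,0.2],[0,0,0,0,0,0,0.2]]])

```text
t: 22.5
ee_pos: [536.0, -388.3, 13.5]
orientation: [-0.081, -3.14, -0.001]
ft_force: [-0.4, -0.3, 0.0]
width: 27.8
```

apply_moves(series=[[[0,0,0.25,0,0,0,0.2],[0,0,0,0,0,0,0.2]]])

```text
t: 22.7
ee_pos: [536.1, -388.4, 11.3]
orientation: [-0.081, -3.141, -0.0]
ft_force: [-0.4, -0.1, -0.2]
width: 27.9
```

apply_moves(series=[[[0,0,0.2,0,0,0,0.2],[0,0,0,0,0,0,0.2]]])

```text
t: 22.9
ee_pos: [536.1, -388.3, 9.3]
orientation: [-0.081, -3.14, -0.0]
ft_force: [-1.6, 0.4, 0.3]
width: 27.7
```

apply_moves(series=[[[0,0,0.15,0,0,0,0.2],[0,0,0,0,0,0,0.2]]])

```text
t: 23.1
ee_pos: [536.1, -388.3, 7.8]
orientation: [-0.081, -3.14, -0.0]
ft_force: [-0.4, 0.1, -0.9]
width: 27.8
```

apply_moves(series=[[[0,0,0.1,0,0,0,0.2],[0,0,0,0,0,0,0.2]]])

```text
t: 23.3
ee_pos: [536.2, -388.4, 6.9]
orientation: [0.081, 3.14, -0.0]
ft_force: [-0.0, 1.5, 0.0]
width: 27.6
```

apply_moves(series=[[[0,0,0.05,0,0,0,0.5],[0,0,0,0,0,0,0.5],[0,0,0,0,0,0,0.5],[0,0,0,0,0,0,0.5],[0,0,-1,0,0,0,0.5],[0,0,-2,0,0,0,0.5],[0,0,-3,0,0,0,0.5],[0,0,-3,0,0,0,0.5],[0,0,-3,0,0,0,0.5],[0,0,-1,0,0,0,0.5],[0,1,0,0,0,0,0.5],[0,3,0,0,0,0,0.5]]])

```text
t: 24.5
ee_pos: [537.7, -349.1, 135.7]
orientation: [0.085, 3.14, -0.001]
ft_force: [0.3, 0.8, 0.5]
width: 43.9
```

apply_moves(series=[[[0,4,0,0,0,0,0.5],[0,4.5,0,0,0,0,0.5],[0,4.5,0,0,0,0,0.5],[0,4.5,0,0,0,0,0.5],[0,4.5,0,0,0,0,0.5],[0,4.5,0,0,0,0,0.5],[0,4.5,0,0,0,0,0.5],[0,4.5,0,0,0,0,0.5],[0,4.5,0,0,0,0,0.5],[0,4.5,0,0,0,0,0.5],[0,4.5,0,0,0,0,0.5],[0,2,0,0,0,0,0.5]]])

```text
t: 25.7
ee_pos: [562.7, 164.5, 134.6]
orientation: [-0.077, -3.138, 0.0]
ft_force: [-0.4, -0.0, -0.1]
width: 43.8
```

Run:
```python
from h import *
plan((528.5,179,-0.2),-.08)
s=ctrl.get_image("side");cv2.imwrite("pics/p9.png",crop(s["img"],90,140,320,155,2))
```

```text
t 25.7 pos [562.7 164.5 134.6] turn(deg) [-0.01 -0.15  1.79] then shift(cm) [ 3.53  1.17 13.48] F [-0.4 -0.  -0.1] w 43.8
```

View pics/p9.png

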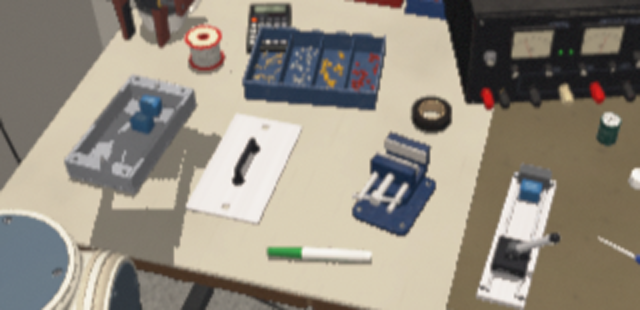

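Run:
```python
from h import *
plan((565.8,182.2,0),0)
```

```text
t 25.8 pos [563.  165.9 134.6] turn(deg) [ 0.04 -0.13 -2.76] then shift(cm) [-0.28  1.63 13.46] F [0.7 1.8 0.4] w 44.1
```

apply_moves(series=[[[-0.28,0.8,0,0,0,-2.76,0.5],[0,0.83,0,0,0,0,0.5],[0,0,2,0,0,0,0.5],[0,0,3,0,0,0,0.5],[0,0,2,0,0,0,0.5],[0,0,1.5,0,0,0,0.5],[0,0,0.5,0,0,0,0.5],[0,0,0,0,0,0,0.5],[0,0,0,0,0,0,0.5]]])

```text
t: 26.65
ee_pos: [568.2, 177.1, 47.0]
orientation: [0.006, 3.141, 0.0]
ft_force: [-0.1, 0.6, 0.2]
width: 43.9
```

Run:
```python
from h import *
plan((565.8,182.2,0),0)
```

```text
t 26.6 pos [568.2 177.1  47. ] turn(deg) [ 0.02  0.05 -0.21] then shift(cm) [0.24 0.51 4.7 ] F [-0.1  0.6  0.2] w 43.9
```

apply_moves(series=[[[0.24,0.51,0,0,0,0,0.5],[0,0,1.5,0,0,0,0.5],[0,0,1.5,0,0,0,0.5],[0,0,1.2,0,0,0,0.5],[0,0,0.5,0,0,0,0.5],[0,0,0,0,0,0,0.2],[0,0,0,0,0,0,0.2],[0,0,0,0,0,0,0.2],[0,0,0,0,0,0,0.2],[0,0,0,0,0,0,0.2],[0,0,0,0,0,0,0.2]]])

```text
t: 27.75
ee_pos: [565.5, 182.2, -0.3]
orientation: [0.005, 3.141, 0.0]
ft_force: [-0.1, -0.7, 0.0]
width: 27.7
```

apply_moves(series=[[[0,0,-1,0,0,0,0.2],[0,0,-2,0,0,0,0.2],[0,0,-3,0,0,0,0.2],[0,0,-3,0,0,0,0.2],[0,0,-2.5,0,0,0,0.2],[0,-1.5,-1.5,0,0,0,0.2],[0,-3,0,0,0,0,0.2],[0.5,-4,0,0,0,0,0.2],[0.5,-4,0,0,0,0,0.2],[0.5,-4,0,0,0,0,0.2],[0.5,-4,0,0,0,0,0.2],[0.5,-4,0,0,0,0,0.2]]])

```text
t: 28.95
ee_pos: [538.4, -65.1, 129.5]
orientation: [-0.005, -3.141, 0.0]
ft_force: [0.9, 0.0, -0.3]
width: 27.9
```

apply_moves(series=[[[0.5,-4,0,0,0,1,0.2],[0.4,-4,0,0,0,1,0.2],[0,-4.2,0,0,0,1,0.2],[0,-4.2,0,0,0,0,0.2],[0,-4.2,0,0,0,0,0.2],[0,-4.2,0,0,0,0,0.2],[0,-4,0,0,0,0,0.2],[0,-2,0,0,0,0,0.2],[0,0,0,0,0,0,0.2],[0,0,0,0,0,0,0.2]]])

```text
t: 29.95
ee_pos: [516.8, -369.8, 129.0]
orientation: [-0.089, -3.139, -0.002]
ft_force: [-0.1, 0.7, 0.4]
width: 27.8
```

Run:
```python
from h import *
plan((*jp(47),8),JY)
```

```text
t 29.9 pos [ 516.8 -369.8  129. ] turn(deg) [ 0.06 -0.06 -0.27] then shift(cm) [ 0.24 -1.74 12.1 ] F [-0.1  0.7  0.4] w 27.8
```

apply_moves(series=[[[0.14,-0.9,0,0,0,-0.27,0.2],[0.1,-0.84,0,0,0,0,0.2],[0,0,2,0,0,0,0.2],[0,0,3,0,0,0,0.2],[0,0,2.5,0,0,0,0.2],[0,0,1.5,0,0,0,0.2],[0,0,0,0,0,0,0.2],[0,0,0,0,0,0,0.2]]])

```text
t: 30.75
ee_pos: [514.7, -387.7, 39.9]
orientation: [0.079, 3.14, -0.0]
ft_force: [0.3, -0.2, -0.0]
width: 27.9
```

Run:
```python
from h import *
plan((*jp(47),8),JY)
```

```text
t 30.8 pos [ 514.7 -387.7   39.9] turn(deg) [-0.01  0.02  0.08] then shift(cm) [0.13 0.06 3.19] F [ 0.3 -0.2 -0. ] w 27.9
```

apply_moves(series=[[[0.05,0.06,0.5,0,0,0,0.2],[0,0,0.8,0,0,0,0.2],[0,0,0.8,0,0,0,0.2],[0,0,0.5,0,0,0,0.2],[0,0,0.2,0,0,0,0.2],[0,0,0.2,0,0,0,0.2],[0,0,0,0,0,0,0.2]]])

```text
t: 31.45
ee_pos: [513.7, -386.9, 9.2]
orientation: [-0.08, -3.14, -0.0]
ft_force: [-0.3, 0.3, -0.1]
width: 28.1
```

apply_moves(series=[[[0,0,0.2,0,0,0,0.2],[0,0,0.1,0,0,0,0.2],[0,0,0,0,0,0,0.2]]])

```text
t: 31.75
ee_pos: [513.9, -387.0, 6.5]
orientation: [0.08, 3.14, -0.0]
ft_force: [-0.2, 0.8, 0.5]
width: 27.6
```

Release and go back for the last relay.

apply_moves(series=[[[0,0,0,0,0,0,0.5],[0,0,0,0,0,0,0.5],[0,0,0,0,0,0,0.5],[0,0,0,0,0,0,0.5],[0,0,-1,0,0,0,0.5],[0,0,-2,0,0,0,0.5],[0,0,-3,0,0,0,0.5],[0,0,-3,0,0,0,0.5],[0,0,-3,0,0,0,0.5],[0,0,-1,0,0,0,0.5],[0,1,0,0,0,0,0.5],[0,3,0,0,0,0,0.5]]])

```text
t: 32.95
ee_pos: [515.4, -347.6, 135.7]
orientation: [0.084, 3.14, -0.001]
ft_force: [0.4, 0.3, -0.4]
width: 43.7
```

apply_moves(series=[[[0,4,0,0,0,0,0.5],[0,4.5,0,0,0,0,0.5],[0,4.5,0,0,0,0,0.5],[0,4.5,0,0,0,0,0.5],[0,4.5,0,0,0,0,0.5],[0,4.5,0,0,0,0,0.5],[0,4.5,0,0,0,0,0.5],[0,4.5,0,0,0,0,0.5],[0,4.5,0,0,0,0,0.5],[0,4.5,0,0,0,0,0.5],[0,4.5,0,0,0,0,0.5],[0,2,0,0,0,0,0.5]]])

```text
t: 34.15
ee_pos: [540.1, 165.8, 134.7]
orientation: [-0.076, -3.138, 0.0]
ft_force: [-0.0, -1.6, 0.5]
width: 43.6
```

Run:
```python
from h import *
plan((528.5,178.8,0),-.07)
```

```text
t 34.1 pos [540.1 165.8 134.7] turn(deg) [-0.01 -0.14  1.24] then shift(cm) [ 1.25  1.22 13.47] F [-0.  -1.6  0.5] w 43.6
```

apply_moves(series=[[[0.6,0.6,0,0,0,1.2,0.5],[0.65,0.6,0,0,0,0,0.5],[0,0,2,0,0,0,0.5],[0,0,3,0,0,0,0.5],[0,0,2,0,0,0,0.5],[0,0,1.5,0,0,0,0.5],[0,0,0.5,0,0,0,0.5],[0,0,0,0,0,0,0.5],[0,0,0,0,0,0,0.5]]])

```text
t: 35.05
ee_pos: [530.5, 175.1, 47.0]
orientation: [0.113, 3.139, 0.0]
ft_force: [-0.7, 0.5, 0.7]
width: 43.8
```

Run:
```python
from h import *
plan((528.5,178.8,0),-.07)
```

```text
t 35.0 pos [530.5 175.1  47. ] turn(deg) [ 0.02  0.04 -0.12] then shift(cm) [0.23 0.35 4.7 ] F [-0.7  0.5  0.7] w 43.8
```

apply_moves(series=[[[0.2,0.35,0,0,0,0,0.5],[0,0,1.5,0,0,0,0.5],[0,0,1.5,0,0,0,0.5],[0,0,1.2,0,0,0,0.5],[0,0,0.5,0,0,0,0.5],[0,0,0,0,0,0,0.2],[0,0,0,0,0,0,0.2],[0,0,0,0,0,0,0.2],[0,0,0,0,0,0,0.2],[0,0,0,0,0,0,0.2],[0,0,0,0,0,0,0.2]]])

```text
t: 36.15
ee_pos: [528.5, 178.8, -0.3]
orientation: [0.113, 3.139, 0.0]
ft_force: [-0.3, -0.7, -0.0]
width: 27.5
```

apply_moves(series=[[[0,0,-1,0,0,0,0.2],[0,0,-2,0,0,0,0.2],[0,0,-3,0,0,0,0.2],[0,0,-3,0,0,0,0.2],[0,0,-2.5,0,0,0,0.2],[0,-1.5,-1.5,0,0,0,0.2],[0,-3,0,0,0,0,0.2],[0,-4,0,0,0,0,0.2],[0,-4,0,0,0,0,0.2],[0,-4,0,0,0,0,0.2],[0,-4,0,0,0,0,0.2],[0,-4,0,0,0,0,0.2]]])

```text
t: 37.35
ee_pos: [509.6, -68.0, 129.5]
orientation: [-0.113, -3.139, 0.0]
ft_force: [0.9, -0.1, -0.9]
width: 28.0
```

apply_moves(series=[[[0,-4.2,0,0,0,0,0.2],[0,-4.2,0,0,0,-1,0.2],[0,-4.2,0,0,0,0,0.2],[0,-4.2,0,0,0,0,0.2],[0,-4.2,0,0,0,0,0.2],[0,-4.2,0,0,0,0,0.2],[0,-4,0,0,0,0,0.2],[0,-2,0,0,0,0,0.2],[0,0,0,0,0,0,0.2],[0,0,0,0,0,0,0.2]]])

```text
t: 38.35
ee_pos: [491.4, -376.5, 129.0]
orientation: [-0.087, -3.139, -0.002]
ft_force: [-0.7, 0.5, -0.5]
width: 27.8
```

Run:
```python
from h import *
plan((*jp(23.5),8),JY)
```

```text
t 38.4 pos [ 491.4 -376.5  129. ] turn(deg) [ 0.07 -0.06 -0.19] then shift(cm) [ 0.09 -0.94 12.1 ] F [-0.7  0.5 -0.5] w 27.8
```

apply_moves(series=[[[0.09,-0.5,0,0,0,-0.15,0.2],[0,-0.4,0,0,0,0,0.2],[0,0,2,0,0,0,0.2],[0,0,3,0,0,0,0.2],[0,0,2.5,0,0,0,0.2],[0,0,1.5,0,0,0,0.2],[0,0,0,0,0,0,0.2],[0,0,0,0,0,0,0.2]]])

```text
t: 39.15
ee_pos: [491.4, -386.1, 39.9]
orientation: [0.081, 3.14, -0.0]
ft_force: [1.0, 0.1, 0.1]
width: 27.8
```

Run:
```python
from h import *
plan((*jp(23.5),8),JY)
```

```text
t 39.1 pos [ 491.4 -386.1   39.9] turn(deg) [-0.01  0.02  0.03] then shift(cm) [0.14 0.02 3.19] F [1.  0.1 0.1] w 27.8
```

apply_moves(series=[[[0.08,0.02,0.5,0,0,0,0.2],[0,0,0.8,0,0,0,0.2],[0,0,0.8,0,0,0,0.2],[0,0,0.5,0,0,0,0.2],[0,0,0.2,0,0,0,0.2],[0,0,0.2,0,0,0,0.2],[0,0,0,0,0,0,0.2]]])

```text
t: 39.85
ee_pos: [490.1, -385.8, 9.2]
orientation: [-0.081, -3.14, -0.0]
ft_force: [-0.0, 0.7, -1.1]
width: 27.6
```

apply_moves(series=[[[0,0,0.2,0,0,0,0.2],[0,0,0.1,0,0,0,0.2],[0,0,0,0,0,0,0.2]]])

```text
t: 40.15
ee_pos: [490.2, -385.9, 6.5]
orientation: [0.081, 3.14, -0.0]
ft_force: [-0.4, 0.1, -1.4]
width: 28.0
```

apply_moves(series=[[[0,0,0,0,0,0,0.5],[0,0,0,0,0,0,0.5],[0,0,0,0,0,0,0.5],[0,0,0,0,0,0,0.5],[0,0,-1,0,0,0,0.5],[0,0,-2,0,0,0,0.5],[0,0,-3,0,0,0,0.5],[0,0,-3,0,0,0,0.5],[0,0,-2.5,0,0,0,0],[2,0,0,0,0,0,0],[3,0,0,0,0,0,0],[3,0,0,0,0,0,0]]])

```text
t: 41.35
ee_pos: [409.7, -381.6, 122.5]
orientation: [0.08, 3.14, -0.002]
ft_force: [0.1, -0.3, -0.3]
width: 15.3
```

apply_moves(series=[[[3,0,0,0,0,0,0],[2,0,0,0,0,0,0],[0,0,0,0,-8,0,0],[0,0,0,0,-8,0,0],[0,0,0,0,-8,0,0],[0,0,0,0,0,0,0],[0,0,0,0,0,0,0]]])

```text
t: 42.05
ee_pos: [403.4, -350.9, 146.1]
orientation: [0.165, 2.829, -0.11]
ft_force: [0.4, 0.6, 1.1]
width: -0.1
```

```bash
cat >> h.py <<'E'
def planR(p,th,rv=(0,0,0)):
    o=ctrl.get_obs();R=Ro.from_rotvec(o["orientation"]).as_matrix();c,s=np.cos(th),np.sin(th)
    T=np.array([[-c,-s,0],[-s,c,0],[0,0,-1.]]).T@Ro.from_rotvec(np.radians(rv)).as_matrix()
    c,s=np.cos(JY),np.sin(JY);l=np.array([[c,s],[-s,c]])@(o["ee_pos"][:2]-JO)
    print("t %.1f"%o["t"],"pos",o["ee_pos"].round(1),"jig xy",l.round(1),"turn",np.degrees(Ro.from_matrix(R.T@T).as_rotvec()).round(2),"shift",(T.T@(np.array(p)-o["ee_pos"])/10).round(2),"F",o["ft_force"].round(1),"w",round(o["width"],1))
E
python3 - <<'E'
from h import *
planR((*jp(-100),40),JY,(0,-24,0))
s=ctrl.get_image("side");cv2.imwrite("pics/p10.png",crop(s["img"],300,170,120,130,5))
E
```

```text
t 42.0 pos [ 403.4 -350.9  146.1] jig xy [-64.8  30.4] turn [-4.61 -6.37 -2.75] shift [ 7.54 -3.04  8.26] F [0.4 0.6 1.1] w -0.1
```

View pics/p10.png

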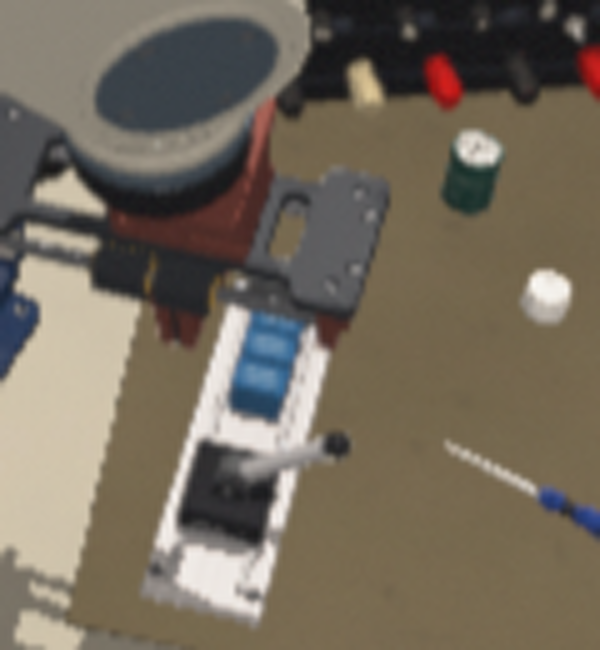

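Run:
```python
from h import *
print(ctrl.get_obs()["qpos"].round(2))
planR((*jp(-50,12),140),JY)
```

```text
[-0.83  0.29  2.08  0.32  0.53 -2.54]
t 42.1 pos [ 403.6 -351.3  145.9] jig xy [-64.6  29.9] turn [-3.95 17.61 -3.68] shift [-1.46 -1.79  0.59] F [ 0.7  0.3 -0. ] w 0.2
```

apply_moves(series=[[[0,0,0,-1.3,5.9,6,0],[0,0,0,-1.3,5.9,6,0],[0,0,0,-1.3,5.9,6,0],[0,0,0,0,0,8,0],[0,0,0,0,0,8,0],[0,0,0,0,0,8,0],[0,0,0,0,0,8,0],[0,0,0,0,0,8,0],[0,0,0,0,0,8,0],[0,0,0,0,0,8,0],[0,0,0,0,0,0,0]]])

```text
t: 43.2
ee_pos: [403.7, -351.2, 144.8]
orientation: [-2.007, -2.409, -0.092]
ft_force: [0.1, -0.2, -0.3]
width: 0.5
```

Run:
```python
from h import *
print(ctrl.get_obs()["qpos"].round(2))
planR((*jp(-108,12),120),JY-np.pi/2)
```

```text
[-0.77  0.38  1.87  0.07  0.89 -1.  ]
t 43.2 pos [ 403.7 -351.2  144.8] jig xy [-64.4  30.1] turn [ 2.15 -2.61 13.37] shift [-1.81 -4.36  2.48] F [ 0.1 -0.2 -0.3] w 0.5
```

apply_moves(series=[[[0,0,0,1.1,-1.3,6.7,0],[0,0,0,1.05,-1.3,6.67,0],[-0.8,-1.5,0,0,0,0,0],[-1.0,-2.86,0,0,0,0,0],[0,0,2.0,0,0,0,0],[0,0,2.5,0,0,0,0],[0,0,2.5,0,0,0,0],[0,0,1.5,0,0,0,0],[0,0,0,0,0,0,0],[0,0,0,0,0,0,0]]])

```text
t: 44.2
ee_pos: [358.8, -366.6, 60.1]
orientation: [-2.274, -2.167, -0.001]
ft_force: [0.6, 0.3, 0.3]
width: 0.5
```

Run:
```python
from h import *
planR((*jp(-108,12),11.5),JY-np.pi/2)
```

```text
t 44.2 pos [ 358.8 -366.6   60.1] jig xy [-108.5   12.4] turn [ 0.04 -0.04  0.22] shift [-0.04  0.05  4.86] F [0.6 0.3 0.3] w 0.5
```

apply_moves(series=[[[0,0,1.5,0,0,0.2,0],[0,0,2,0,0,0,0],[0,0,1.36,0,0,0,0],[0,0,0,0,0,0,0],[0,0.5,0,0,0,0,0],[0,0.5,0,0,0,0,0],[0,0.5,0,0,0,0,0],[0,0.5,0,0,0,0,0],[0,0.3,0,0,0,0,0],[0,0,0,0,0,0,0]]])

```text
t: 45.2
ee_pos: [383.0, -367.5, 11.7]
orientation: [2.279, 2.16, 0.001]
ft_force: [-0.1, -0.4, -0.3]
width: 0.8
```

apply_moves(series=[[[0,0.3,0,0,0,0,0],[0,0.3,0,0,0,0,0],[0,0.4,0,0,0,0,0],[0,0.4,0,0,0,0,0],[0,0.4,0,0,0,0,0],[0,0.3,0,0,0,0,0],[0,0,0,0,0,0,0]]])

```text
t: 45.9
ee_pos: [404.1, -368.6, 11.5]
orientation: [2.279, 2.16, 0.002]
ft_force: [-1.2, -0.6, 0.9]
width: 0.7
```

Run:
```python
from h import *
planR((*jp(-37,12),11.5),JY-np.pi/2)
```

```text
t 45.9 pos [ 404.1 -368.6   11.5] jig xy [-63.2  12.8] turn [ 0.11  0.01 -0.11] shift [-0.08  2.62 -0.  ] F [-1.2 -0.6  0.9] w 0.7
```

apply_moves(series=[[[0,0.3,0,0,0,0,0],[0,0.3,0,0,0,0,0],[0,0.3,0,0,0,0,0],[0,0.3,0,0,0,0,0]]])

```text
t: 46.3
ee_pos: [415.5, -369.1, 11.5]
orientation: [2.28, 2.16, 0.001]
ft_force: [-3.3, 0.2, -0.1]
width: 0.7
```

apply_moves(series=[[[0,0.2,0,0,0,0,0],[0,0.2,0,0,0,0,0],[0,0.2,0,0,0,0,0]]])

```text
t: 46.6
ee_pos: [421.4, -369.5, 11.5]
orientation: [2.28, 2.16, 0.001]
ft_force: [-2.6, -0.8, -1.0]
width: 0.5
```

Run:
```python
from h import *
planR((*jp(-37,12),11.5),JY-np.pi/2)
s=ctrl.get_image("side");cv2.imwrite("pics/p11.png",crop(s["img"],300,170,120,130,5))
```

```text
t 46.6 pos [ 421.4 -369.5   11.5] jig xy [-45.8  12.8] turn [ 0.06 -0.01 -0.13] shift [-0.08  0.88 -0.  ] F [-2.6 -0.8 -1. ] w 0.5
```

View pics/p11.png

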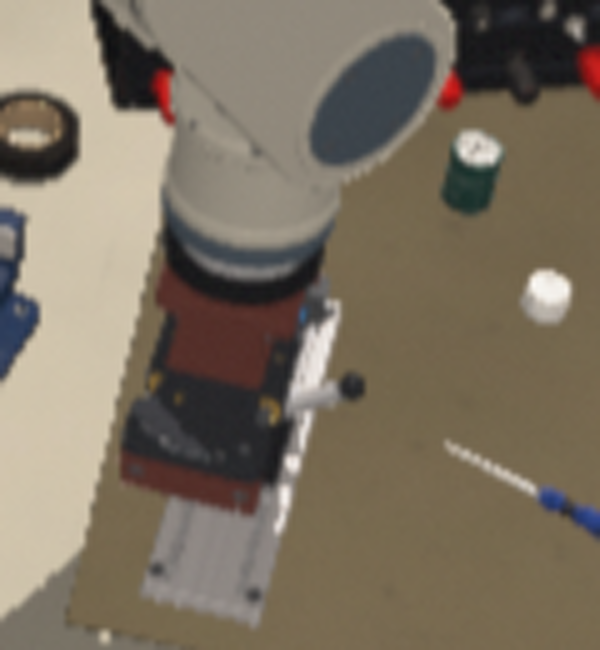

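apply_moves(series=[[[0,0.2,0,0,0,0,0],[0,0.2,0,0,0,0,0],[0,0.1,0,0,0,0,0],[0,0.1,0,0,0,0,0]]])

```text
t: 47.05
ee_pos: [427.4, -369.8, 11.5]
orientation: [2.28, 2.16, 0.001]
ft_force: [-3.2, -0.4, -1.0]
width: 0.5
```

apply_moves(series=[[[0,0.1,0,0,0,0,0],[0,0.1,0,0,0,0,0]]])

```text
t: 47.25
ee_pos: [429.3, -369.9, 11.5]
orientation: [2.28, 2.16, 0.001]
ft_force: [-3.3, -0.6, -1.5]
width: 0.4
```

apply_moves(series=[[[0,0.1,0,0,0,0,0],[0,0.1,0,0,0,0,0]]])

```text
t: 47.45
ee_pos: [431.3, -370.0, 11.5]
orientation: [2.28, 2.16, 0.001]
ft_force: [-4.1, -1.2, -2.6]
width: 0.3
```

apply_moves(series=[[[0,0.1,0,0,0,0,0],[0,0.1,0,0,0,0,0]]])

```text
t: 47.65
ee_pos: [433.4, -370.1, 11.5]
orientation: [2.28, 2.16, 0.001]
ft_force: [-3.5, -1.1, -2.7]
width: 0.5
```

apply_moves(series=[[[0,0.1,0,0,0,0,0],[0,0.1,0,0,0,0,0]]])

```text
t: 47.85
ee_pos: [434.8, -370.1, 11.5]
orientation: [-2.28, -2.161, -0.0]
ft_force: [-10.4, -3.1, 1.5]
width: 0.6
```

apply_moves(series=[[[0,0.1,0,0,0,0,0],[0,0.05,0,0,0,0,0]]])

```text
t: 48.05
ee_pos: [434.8, -370.0, 11.5]
orientation: [-2.278, -2.159, 0.001]
ft_force: [-14.3, -3.3, 3.7]
width: 0.4
```

apply_moves(series=[[[0,0.1,0,0,0,0,0],[0,0.05,0,0,0,0,0]]])

```text
t: 48.25
ee_pos: [434.8, -370.0, 11.5]
orientation: [-2.277, -2.158, 0.003]
ft_force: [-19.1, -5.3, 7.4]
width: 0.6
```

apply_moves(series=[[[0,0.1,0,0,0,0,0],[0,0.05,0,0,0,0,0]]])

```text
t: 48.45
ee_pos: [434.9, -369.9, 11.5]
orientation: [-2.275, -2.157, 0.005]
ft_force: [-26.1, -7.8, 11.3]
width: 0.2
```

apply_moves(series=[[[0,-1,0,0,0,0,0],[0,-2,0,0,0,0,0],[0,-1,0,0,0,0,0],[0,0,-2,0,0,0,0],[0,0,-4,0,0,0,0.5],[0,0,-4,0,0,0,0.5],[0,0,-3,0,0,0,0.5],[0,2,0,0,0,0,0.5],[0,2,0,0,0,0,0.5],[0,0,0,0,0,0,0.5]]])

```text
t: 49.45
ee_pos: [442.6, -371.2, 142.7]
orientation: [2.276, 2.158, 0.003]
ft_force: [0.3, -0.8, 1.3]
width: 43.0
```

```bash
cat > ball.py <<'E'
from h import *
def ball(lx,save=None):
    s=ctrl.get_image("side");i=s["img"];pts=[]
    T=np.array(s["cam_to_world"]);o=T[:3,3]
    g=i.max(axis=2).astype(np.uint8)
    best=[]
    for l in np.arange(-.1,2.3,.02):
        a=.9-l;y,z=-64*np.sin(a),40+64*np.cos(a);w=np.array([*jp(lx,y),z]);q=pix(s,w)
        rad=7.5*s["K"][0][0]/np.linalg.norm(w-o)
        m=np.zeros_like(g);cv2.circle(m,tuple(np.round(q*16).astype(int)),int(rad*14),255,-1,cv2.LINE_AA,4)
        best.append((float(cv2.mean(g,m)[0]),round(float(l),2),q.round(1)))
    for b in sorted(best,key=lambda b:b[0])[:6]:print(b)
    if save:cv2.imwrite(save,crop(i,300,170,120,130,5))
E
python3 - <<'E'
from ball import *
ball(1,"pics/p12.png")
planR((*jp(1,-50.1),140),JY-np.pi/2)
E
```

```text
(85.68085106382979, 0.06, array([371.4, 243.2]))
(86.6888888888889, 0.0, array([372.2, 244.2]))
(86.77083333333333, 0.02, array([372. , 243.9]))
(87.98, 0.04, array([371.7, 243.5]))
(88.68627450980392, 0.08, array([371.1, 242.9]))
(88.81632653061224, 0.1, array([370.8, 242.5]))
t 49.5 pos [ 441.  -370.6  142.1] jig xy [-26.2  12.7] turn [ 0.17  0.05 -0.06] shift [-6.28  2.72  0.21] F [ 0.6  0.4 -0.1] w 43.5
```

View pics/p12.png

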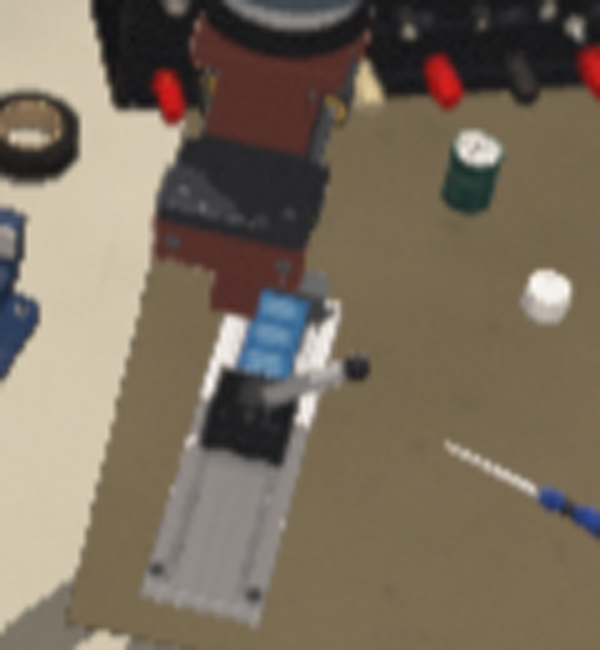

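apply_moves(series=[[[-1.5,0.7,0,0,0,0,0.5],[-2.5,1.2,0,0,0,0,0.5],[-2.08,0.82,0,0,0,0,0.5],[0,0,0,0,0,0,0.5],[0,0,2,0,0,0,0.5],[0,0,2.5,0,0,0,0.5],[0,0,1.5,0,0,0,0.5],[0,0,0,0,0,0,0.5]]])

```text
t: 50.3
ee_pos: [461.7, -430.7, 79.2]
orientation: [-2.278, -2.158, -0.001]
ft_force: [-0.8, 0.1, -0.0]
width: 44.0
```

Run:
```python
from h import *
planR((*jp(1,-48.1),58),JY-np.pi/2)
```

```text
t 50.3 pos [ 461.7 -430.7   79.2] jig xy [ -2.4 -46.3] turn [-0.15 -0.2  -0.12] shift [-0.18  0.34  2.12] F [-0.8  0.1 -0. ] w 44.0
```

apply_moves(series=[[[-0.15,0.3,0,0,0,0,0.5],[0,0,1,0,0,0,0.5],[0,0,1.1,0,0,0,0.5],[0,0,0,0,0,0,0.25],[0,0,0,0,0,0,0.25],[0,0,0,0,0,0,0.25],[0,0,0,0,0,0,0.25]]])

```text
t: 51.0
ee_pos: [466.8, -434.5, 61.0]
orientation: [2.28, 2.159, 0.001]
ft_force: [-0.7, 0.4, 0.5]
width: 22.4
```

apply_moves(series=[[[0,0,0,0,0,0,0.1],[0,0,0,0,0,0,0.1],[0,0,0,0,0,0,0.1],[0,0,0,0,0,0,0.1]]])

```text
t: 51.4
ee_pos: [464.7, -434.4, 60.8]
orientation: [-2.279, -2.16, 0.001]
ft_force: [-7.8, -1.0, 3.9]
width: 12.9
```

Run:
```python
from h import *
planR((*jp(1,-48.1),58),JY-np.pi/2)
```

```text
t 51.4 pos [ 464.7 -434.4   60.8] jig xy [  0.8 -49.8] turn [-0.1  -0.03 -0.1 ] shift [0.17 0.02 0.28] F [-7.8 -1.   3.9] w 12.9
```

apply_moves(series=[[[0,0,0,0,0,0,0.3],[0,0,0,0,0,0,0.3],[0,0,0,0,0,0,0.3],[0.15,-0.2,0.4,0,0,0,0.3],[0,0,0.3,0,0,0,0.3],[0,0,0,0,0,0,0.1],[0,0,0,0,0,0,0.1],[0,0,0,0,0,0,0.1],[0,0,0,0,0,0,0.1]]])

```text
t: 52.3
ee_pos: [464.4, -432.5, 53.4]
orientation: [2.281, 2.16, 0.001]
ft_force: [-0.4, 0.1, -1.4]
width: 13.1
```

Run:
```python
from ball import *
planR((*jp(1,-48.1),58),JY-np.pi/2); ball(1)
```

```text
t 52.3 pos [ 464.4 -432.5   53.4] jig xy [  0.4 -47.9] turn [ 0.04 -0.03 -0.13] shift [-0.02  0.06 -0.46] F [-0.4  0.1 -1.4] w 13.1
(61.5625, 0.24, array([368.5, 240.3]))
(61.69387755102041, 0.22, array([368.9, 240.6]))
(61.87234042553192, 0.18, array([369.5, 241.3]))
(62.469387755102034, 0.28, array([367.8, 239.7]))
(62.88, 0.32, array([367. , 239.2]))
(62.897959183673464, 0.16, array([369.9, 241.6]))
```

Run:
```python
import numpy as np
l=np.array([.05]+list(np.arange(.2,2.01,.15))+[2.1,2.2,2.25]);a=.9-l;y=-64*np.sin(a);z=40+64*np.cos(a)
for i in range(1,len(l)):print(round(l[i],2),((y[i]-y[i-1])/10).round(2),(-(z[i]-z[i-1])/10).round(2))
```

```text
0.2 0.69 -0.67
0.35 0.78 -0.56
0.5 0.85 -0.44
0.65 0.91 -0.31
0.8 0.94 -0.17
0.95 0.96 -0.02
1.1 0.95 0.12
1.25 0.92 0.26
1.4 0.87 0.4
1.55 0.8 0.52
1.7 0.72 0.64
1.85 0.61 0.74
2.0 0.5 0.82
2.1 0.26 0.58
2.2 0.2 0.61
2.25 0.08 0.31
```

apply_moves(series=[[[0.35,0,-0.34,0,0,0,0.1],[0.34,0,-0.33,0,0,0,0.1],[0.39,0,-0.28,0,0,0,0.1],[0.39,0,-0.28,0,0,0,0.1],[0.42,0,-0.22,0,0,0,0.1],[0.43,0,-0.22,0,0,0,0.1],[0.45,0,-0.16,0,0,0,0.1],[0.46,0,-0.15,0,0,0,0.1],[0.47,0,-0.09,0,0,0,0.1],[0.47,0,-0.08,0,0,0,0.1]]])

```text
t: 53.35
ee_pos: [467.0, -391.5, 76.0]
orientation: [2.279, 2.159, 0.0]
ft_force: [-3.7, -4.4, -1.0]
width: 12.9
```

Run:
```python
from ball import *
planR((*jp(1,-6.4),75.1),JY-np.pi/2); ball(1)
```

```text
t 53.4 pos [ 467.  -391.5   76. ] jig xy [ 0.8 -6.9] turn [ 0.1   0.08 -0.12] shift [0.05 0.02 0.09] F [-3.7 -4.4 -1. ] w 12.9
(72.0408163265306, 0.96, array([352.1, 232.8]))
(72.13461538461539, 0.92, array([353.1, 233. ]))
(72.14285714285714, 0.8, array([356.1, 233.8]))
(72.33333333333333, 0.82, array([355.6, 233.6]))
(72.43137254901961, 0.76, array([357.1, 234.1]))
(72.63265306122449, 0.9, array([353.6, 233.1]))
```

apply_moves(series=[[[0.48,0,-0.01,0,0,0,0.1],[0.48,0,-0.01,0,0,0,0.1],[0.48,0,0.06,0,0,0,0.1],[0.47,0,0.06,0,0,0,0.1],[0.46,0,0.13,0,0,0,0.1],[0.46,0,0.13,0,0,0,0.1],[0.44,0,0.2,0,0,0,0.1],[0.43,0,0.2,0,0,0,0.1],[0.4,0,0.26,0,0,0,0.1],[0.4,0,0.26,0,0,0,0.1],[0.36,0,0.32,0,0,0,0.1],[0.36,0,0.32,0,0,0,0.1]]])

```text
t: 54.6
ee_pos: [469.7, -338.6, 55.6]
orientation: [2.28, 2.16, 0.001]
ft_force: [-0.3, 0.6, 0.5]
width: 8.7
```

apply_moves(series=[[[0.31,0,0.37,0,0,0,0.1],[0.3,0,0.37,0,0,0,0.1],[0.25,0,0.41,0,0,0,0.1],[0.25,0,0.41,0,0,0,0.1]]])

```text
t: 55.0
ee_pos: [470.4, -327.7, 40.0]
orientation: [2.28, 2.16, 0.001]
ft_force: [0.8, -0.4, 0.3]
width: 8.8
```

apply_moves(series=[[[0.26,0,0.58,0,0,0,0.1],[0.1,0,0.3,0,0,0,0.1],[0,0,0,0,0,0,0.1]]])

```text
t: 55.3
ee_pos: [470.2, -323.9, 30.9]
orientation: [-2.281, -2.16, -0.001]
ft_force: [0.5, -0.9, 0.5]
width: 8.8
```

Run:
```python
from ball import *
planR((*jp(1,60.9),31.1),JY-np.pi/2); ball(1)
```

```text
t 55.3 pos [ 470.2 -323.9   30.9] jig xy [ 0.6 60.8] turn [ 0.02 -0.04 -0.12] shift [ 0.01  0.04 -0.02] F [ 0.5 -0.9  0.5] w 8.8
(46.75, 1.8, array([333.2, 235. ]))
(46.8936170212766, 1.78, array([333.5, 234.8]))
(47.108695652173914, 1.82, array([332.9, 235.2]))
(47.27659574468085, 1.84, array([332.5, 235.4]))
(47.27659574468085, 1.86, array([332.2, 235.6]))
(49.265306122448976, 1.74, array([334.2, 234.5]))
```

apply_moves(series=[[[0,0,-2,0,0,0,0.1],[0,0,-4,0,0,0,0.1],[0,0,-4,0,0,0,0.1],[0,0,-3,0,0,0,0.1],[0,-2,0,0,0,0,0],[0,-4,0,0,0,0,0],[0,-2,0,0,0,0,0],[0,0,0,0,0,0,0]]])

```text
t: 56.15
ee_pos: [388.2, -319.5, 161.7]
orientation: [-2.283, -2.158, -0.001]
ft_force: [0.4, 0.6, -0.3]
width: 0.6
```

Run:
```python
from ball import *
ball(1,"pics/p13.png");planR((*jp(1,-20),75),JY-np.pi/2)
```

```text
(93.125, 0.84, array([355.1, 233.5]))
(95.91836734693877, 0.88, array([354.1, 233.2]))
(96.33333333333333, 0.86, array([354.6, 233.3]))
(97.3921568627451, 0.82, array([355.6, 233.6]))
(97.81632653061224, 0.8, array([356.1, 233.8]))
(99.75510204081633, 0.9, array([353.6, 233.1]))
t 56.2 pos [ 390.  -320.2  161.9] jig xy [-79.7  60.3] turn [ 0.11  0.02 -0.21] shift [-8.03  8.07  8.69] F [-0.5 -0.7 -0. ] w 0.2
```

View pics/p13.png

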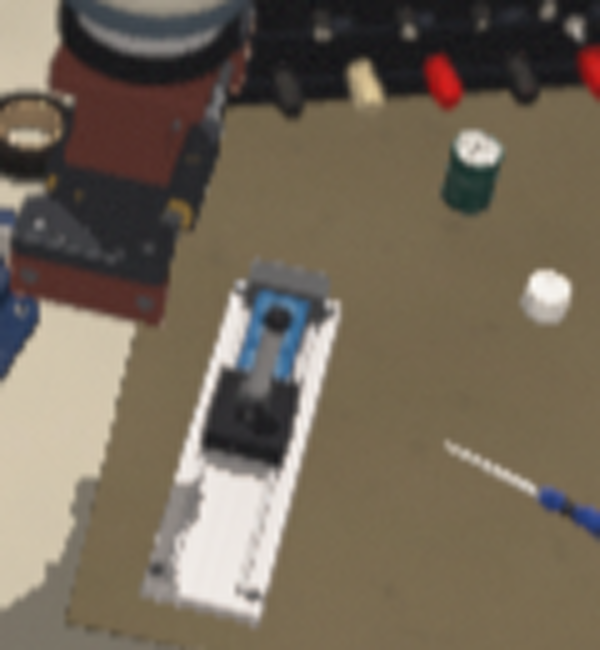

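apply_moves(series=[[[-2,2,0,0,0,0,0],[-3,3,0,0,0,0,0],[-3,3,0,0,0,0,0],[-1.6,0.07,0,0,0,0,0],[0,0,0,0,0,0,0],[0,0,2,0,0,0,0],[0,0,3,0,0,0,0],[0,0,2,0,0,0,0],[0,0,1,0,0,0,0],[0,0,0,0,0,0,0],[0,0,0,0,0,0,0]]])

```text
t: 57.3
ee_pos: [466.2, -420.1, 82.3]
orientation: [2.28, 2.16, 0.002]
ft_force: [0.2, 1.0, 0.3]
width: 0.3
```

Run:
```python
from h import *
planR((*jp(1,-18),75),JY-np.pi/2)
b=np.array([0,.15,.3,.45,.6,.75,.9,1.0,1.1,1.2,1.25,1.3]);y=48*np.sin(b)-5.5*np.cos(b)-10;z=27+48*np.cos(b)+5.5*np.sin(b)
print(np.c_[b,y,z].round(1).tolist());print(np.c_[np.diff(y),-np.diff(z)].round(1).tolist())
```

```text
t 57.3 pos [ 466.2 -420.1   82.3] jig xy [  1.5 -35.4] turn [ 0.1   0.02 -0.12] shift [ 1.74 -0.05  0.73] F [0.2 1.  0.3] w 0.3
[[0.0, -15.5, 75.0], [0.2, -8.3, 75.3], [0.3, -1.1, 74.5], [0.4, 5.9, 72.6], [0.6, 12.6, 69.7], [0.8, 18.7, 65.9], [0.9, 24.2, 61.1], [1.0, 27.4, 57.6], [1.1, 30.3, 53.7], [1.2, 32.7, 49.5], [1.2, 33.8, 47.4], [1.3, 34.8, 45.1]]
[[7.2, -0.3], [7.2, 0.8], [7.0, 1.9], [6.6, 2.9], [6.1, 3.9], [5.5, 4.7], [3.2, 3.6], [2.9, 3.9], [2.5, 4.2], [1.1, 2.2], [1.0, 2.2]]
```

apply_moves(series=[[[0.9,0,0.35,0,0,0,0],[0.84,0,0.38,0,0,0,0],[0.25,0,0,0,0,0,0],[0.4,0,0,0,0,0,0],[0.32,0,-0.03,0,0,0,0],[0.36,0,0.04,0,0,0,0],[0.36,0,0.04,0,0,0,0],[0.35,0,0.09,0,0,0,0],[0.35,0,0.1,0,0,0,0],[0.33,0,0.14,0,0,0,0],[0.33,0,0.15,0,0,0,0]]])

```text
t: 58.4
ee_pos: [468.7, -372.1, 68.9]
orientation: [2.28, 2.16, 0.001]
ft_force: [0.1, -4.0, 1.6]
width: 0.6
```

apply_moves(series=[[[0.31,0,0.19,0,0,0,0],[0.3,0,0.2,0,0,0,0],[0.28,0,0.23,0,0,0,0],[0.27,0,0.24,0,0,0,0],[0.32,0,0.36,0,0,0,0]]])

```text
t: 58.9
ee_pos: [469.4, -357.4, 56.7]
orientation: [2.28, 2.16, 0.001]
ft_force: [0.3, -2.9, 3.5]
width: 0.4
```

apply_moves(series=[[[0.15,0,0.2,0,0,0,0],[0.14,0,0.2,0,0,0,0],[0.12,0,0.21,0,0,0,0]]])

```text
t: 59.2
ee_pos: [469.7, -353.2, 50.5]
orientation: [2.28, 2.16, 0.002]
ft_force: [0.5, -1.8, 4.7]
width: 0.2
```

Run:
```python
from ball import *
planR((*jp(1,33.8),47.4),JY-np.pi/2); ball(1)
```

```text
t 59.2 pos [ 469.7 -353.2   50.5] jig xy [ 1.5 31.5] turn [ 0.07 -0.02 -0.13] shift [ 0.23 -0.05  0.31] F [ 0.5 -1.8  4.7] w 0.2
(46.18367346938775, 1.18, array([346.6, 232.2]))
(46.64705882352941, 1.2, array([346.1, 232.1]))
(46.6734693877551, 1.22, array([345.6, 232.1]))
(47.68627450980392, 1.16, array([347.1, 232.2]))
(47.705882352941174, 1.24, array([345.1, 232.1]))
(47.93877551020408, 1.26, array([344.6, 232.1]))
```

apply_moves(series=[[[0.11,0,0.22,0,0,0,0],[0.1,0,0.22,0,0,0,0],[0,0,0,0,0,0,0]]])

```text
t: 59.55
ee_pos: [469.8, -351.1, 46.2]
orientation: [2.28, 2.16, 0.002]
ft_force: [0.0, -0.8, 5.3]
width: 0.1
```

apply_moves(series=[[[0.05,0,0.2,0,0,0,0],[0,0,0,0,0,0,0]]])

```text
t: 59.75
ee_pos: [470.1, -351.0, 45.4]
orientation: [2.28, 2.159, 0.002]
ft_force: [-2.6, 0.6, 15.6]
width: 0.2
```

apply_moves(series=[[[0.05,0,0.2,0,0,0,0],[0,0,0,0,0,0,0]]])

```text
t: 59.95
ee_pos: [470.4, -350.8, 44.7]
orientation: [2.279, 2.159, 0.002]
ft_force: [-5.1, 0.7, 26.4]
width: 0.5
```

apply_moves(series=[[[0,0,-1.5,0,0,0,0],[0,0,-3,0,0,0,0.5],[0,0,-4,0,0,0,0.5],[0,0,-3,0,0,-8,0.5],[0,0,0,0,0,-8,0.5],[0,0,0,0,0,-8,0.5],[0,0,0,0,0,-8,0.5],[0,0,0,0,0,-8,0.5],[0,0,0,0,0,-8,0.5],[0,0,0,0,0,-8,0.5],[0,0,0,0,0,-8,0.5],[0,0,0,0,0,0,0.5]]])

```text
t: 61.15
ee_pos: [468.9, -349.5, 156.5]
orientation: [-0.787, -3.04, -0.002]
ft_force: [0.1, 0.8, -0.0]
width: 43.9
```

Run:
```python
from ball import *
t=ctrl.get_image("top");print("cover top",rect(t,(180,170,100,120),4,236))
s=ctrl.get_image("side");print("cover side",rect(s,(180,180,80,90),4,200))
planR((499.8,8,100),0); ball(1)
cv2.imwrite("pics/p14.png",np.vstack([np.hstack([crop(s["img"],300,200,100,80,4),crop(s["img"],90,150,100,80,4)]),crop(t["img"],110,190,200,70,4)]))
```

```text
cover top (array([535.4,  11.4]), array([192.2, 102.7]), 0.0126)
cover side (array([536.1,  13.9]), array([193.5, 105.4]), 0.0104)
t 61.2 pos [ 469.2 -349.8  156.7] jig xy [ 0.9 34.9] turn [ 7.000e-02 -1.000e-02 -2.932e+01] shift [-3.06 35.78  5.67] F [-0.8  0.7 -0.6] w 43.9
(93.44444444444444, 2.08, array([329.3, 238.2]))
(94.87234042553192, 2.12, array([328.9, 238.8]))
(95.83333333333333, 2.1, array([329.1, 238.5]))
(96.10416666666666, 2.06, array([329.5, 238. ]))
(96.29166666666666, 2.14, array([328.7, 239. ]))
(96.6595744680851, 2.16, array([328.5, 239.3]))
```

View pics/p14.png

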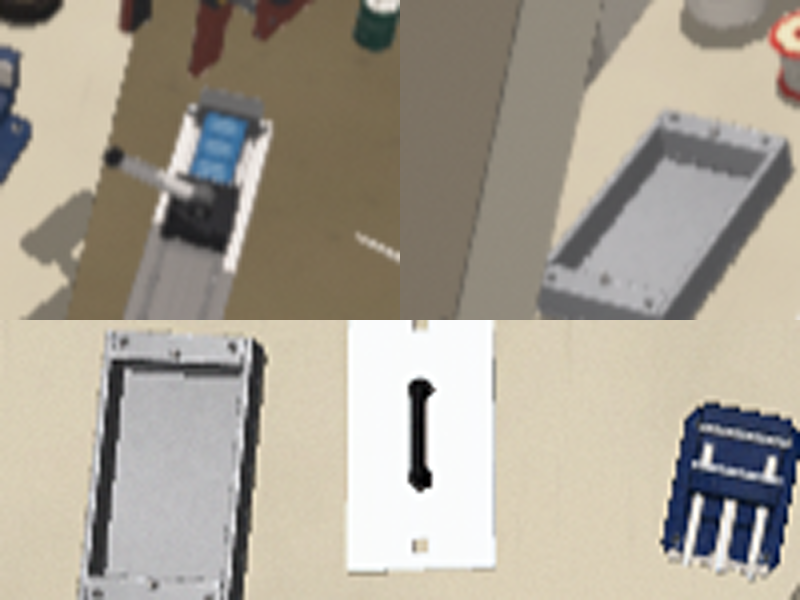

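Run:
```python
from h import *
planR((535.9,12.3,60),.0115)
```

```text
t 61.3 pos [ 469.4 -349.9  156.9] jig xy [ 1.  34.8] turn [ 5.000e-02  1.000e-02 -2.996e+01] shift [-7.07 36.14  9.69] F [ 0.3 -0.1 -0.1] w 44.0
```

apply_moves(series=[[[0,0,0,0,0,-7.5,0.5],[0,0,0,0,0,-7.5,0.5],[0,0,0,0,0,-7.5,0.5],[0,0,0,0,0,-7.4,0.5],[-0.8,3,0,0,0,0,0.5],[-1,4.5,0,0,0,0,0.5],[-1,5,0,0,0,0,0.5],[-1,5,0,0,0,0,0.5],[-1,5,0,0,0,0,0.5],[-1,5,0,0,0,0,0.5],[-1,4.5,0,0,0,0,0.5],[-0.3,4,0,0,0,0,0.5]]])

```text
t: 62.5
ee_pos: [535.4, 9.1, 157.4]
orientation: [-0.019, 3.14, 0.0]
ft_force: [1.0, -0.1, 0.5]
width: 43.7
```

apply_moves(series=[[[0,0,0,0,0,0,0.5],[0,0,3,0,0,0,0.5],[0,0,3,0,0,0,0.5],[0,0,3,0,0,0,0.5],[0,0,0,0,0,0,0.5],[0,0,0,0,0,0,0.5]]])

```text
t: 63.1
ee_pos: [534.8, 6.1, 67.3]
orientation: [0.019, -3.141, 0.0]
ft_force: [0.4, 1.5, 0.8]
width: 43.9
```

Run:
```python
from h import *
planR((535.9,12.3,-2),.0115)
s=ctrl.get_image("side");print("cover side",rect(s,(180,180,80,90),4,200))
```

```text
t 63.1 pos [534.8   6.1  67.3] jig xy [ 47.9 393.7] turn [-0.   -0.01  0.04] shift [-0.12  0.62  6.93] F [0.4 1.5 0.8] w 43.9
cover side (array([583.4,  14.5]), array([ 99.8, 106.3]), -1.5524)
```

apply_moves(series=[[[-0.12,0.62,0,0,0,0,0.5],[0,0,1.5,0,0,0,0.5],[0,0,2,0,0,0,0.5],[0,0,2,0,0,0,0.5],[0,0,1,0,0,0,0.5],[0,0,0.3,0,0,0,0.17],[0,0,0,0,0,0,0.17],[0,0,0,0,0,0,0.17],[0,0,0,0,0,0,0.17],[0,0,0,0,0,0,0.17],[0,0,0,0,0,0,0.17]]])

```text
t: 64.25
ee_pos: [536.5, 12.9, -0.3]
orientation: [-0.022, 3.14, -0.0]
ft_force: [-1.1, -0.6, 0.6]
width: 15.0
```

apply_moves(series=[[[0,0,0,0,0,0,0],[0,0,0,0,0,0,0],[0,0,0,0,0,0,0],[0,0,0,0,0,0,0]]])

```text
t: 64.65
ee_pos: [536.4, 12.8, -0.5]
orientation: [-0.022, 3.14, -0.0]
ft_force: [-0.4, -0.9, 4.8]
width: 9.1
```

apply_moves(series=[[[0,0,-0.6,0,0,0,0],[0,0,-1,0,0,0,0],[0,0,-1.5,0,0,0,0],[0,0,-2,0,0,0,0],[0,0,-2,0,0,0,0],[0,0,-1.2,0,0,0,0],[0,0,0,0,0,0,0]]])

```text
t: 65.35
ee_pos: [537.6, 12.9, 84.6]
orientation: [-0.022, 3.136, -0.0]
ft_force: [-0.1, -0.9, -1.5]
width: 8.9
```

Run:
```python
from h import *
planR((509.3,184.0,80),-.063)
```

```text
t 65.3 pos [537.6  12.9  84.6] jig xy [ 50.4 400.7] turn [0.01 0.31 4.4 ] shift [ 3.91 16.9   0.46] F [-0.1 -0.9 -1.5] w 8.9
```

apply_moves(series=[[[0,0,0,0,0.1,2.2,0],[0,0.6,0,0,0,2.2,0],[0.4,1.4,0,0,0,0,0],[0.6,2.2,0,0,0,0,0],[0.6,2.5,0,0,0,0,0],[0.6,2.5,0,0,0,0,0],[0.6,2.5,0,0,0,0,0],[0.6,2.3,0,0,0,0,0],[0.31,1.6,0,0,0,0,0],[0,1.0,0,0,0,0,0],[0,0,0,0,0,0,0],[0,0,0,0,0,0,0]]])

```text
t: 66.55
ee_pos: [509.2, 180.8, 82.1]
orientation: [-0.098, -3.139, 0.001]
ft_force: [-0.2, 0.1, -2.4]
width: 9.7
```

Run:
```python
from h import *
planR((509.3,184.0,50),-.063)
```

```text
t 66.5 pos [509.2 180.8  82.1] jig xy [ 13.2 566.8] turn [-0.02 -0.05  0.05] shift [0.01 0.32 3.21] F [-0.2  0.1 -2.4] w 9.7
```

apply_moves(series=[[[0.01,0.32,0,0,0,0,0],[0,0,1,0,0,0,0],[0,0,1.3,0,0,0,0],[0,0,0.9,0,0,0,0],[0,0,0,0,0,0,0],[0,0,0,0,0,0,0]]])

```text
t: 67.15
ee_pos: [509.1, 183.8, 49.7]
orientation: [-0.099, -3.138, 0.001]
ft_force: [0.2, -0.1, -1.0]
width: 9.2
```

Run:
```python
from h import *
planR((509.3,184.0,33.5),-.063)
```

```text
t 67.2 pos [509.1 183.8  49.7] jig xy [ 13.  569.9] turn [-0.03 -0.1  -0.01] shift [-0.02  0.02  1.62] F [ 0.2 -0.1 -1. ] w 9.2
```

apply_moves(series=[[[0,0,0.4,0,0,0,0],[0,0,0.4,0,0,0,0],[0,0,0,0,0,0,0]]])

```text
t: 67.45
ee_pos: [509.2, 184.0, 42.0]
orientation: [-0.099, -3.139, 0.0]
ft_force: [0.3, 0.4, -1.6]
width: 8.9
```

apply_moves(series=[[[0,0,0.2,0,0,0,0],[0,0,0.2,0,0,0,0],[0,0,0,0,0,0,0]]])

```text
t: 67.75
ee_pos: [509.3, 184.1, 38.1]
orientation: [-0.099, -3.139, 0.0]
ft_force: [-0.6, -0.3, -0.8]
width: 9.5
```

apply_moves(series=[[[0,0,0.2,0,0,0,0],[0,0,0.15,0,0,0,0],[0,0,0,0,0,0,0]]])

```text
t: 68.05
ee_pos: [509.3, 184.1, 34.6]
orientation: [-0.099, -3.139, 0.0]
ft_force: [-0.4, -1.1, -1.6]
width: 9.1
```

apply_moves(series=[[[0,0,0.1,0,0,0,0],[0,0,0.05,0,0,0,0],[0,0,0,0,0,0,0]]])

```text
t: 68.35
ee_pos: [509.5, 184.2, 33.5]
orientation: [-0.099, -3.14, -0.0]
ft_force: [-0.0, -0.2, 1.5]
width: 9.5
```

apply_moves(series=[[[0,0,0,0,0,0,0.4],[0,0,0,0,0,0,0.4],[0,0,0,0,0,0,0.4],[0,0,0,0,0,0,0.4],[0,0,0,0,0,0,0.4],[0,0,-1,0,0,0,0.4],[0,0,-2,0,0,0,0.4],[0,0,-3,0,0,0,0.4],[0,0,-4,0,0,0,0.4],[0,0,-4,0,0,0,0.4],[0,-2,-1,0,0,0,0.4],[0,-4,0,0,0,0,0.4]]])

```text
t: 69.55
ee_pos: [507.8, 125.6, 186.8]
orientation: [0.094, 3.134, 0.003]
ft_force: [0.8, -0.8, -0.5]
width: 35.6
```

apply_moves(series=[[[0,-4,0,0,0,0,0.4],[0,-4,0,0,0,0,0.4],[0,-4,0,0,0,0,0.4],[0,-4,0,0,0,0,0.4],[0,-4,0,0,0,0,0.4],[0,0,0,0,0,0,0.4],[0,0,0,0,0,0,0.4]]])

```text
t: 70.25
ee_pos: [493.1, -76.0, 183.9]
orientation: [0.103, 3.14, 0.0]
ft_force: [-0.5, -0.8, -0.1]
width: 35.1
```

Run:
```python
from ball import *
t=ctrl.get_image("top");print("cover top",rect(t,(120,182,66,94),38,236))
s=ctrl.get_image("side");print("cover side",rect(s,(115,165,80,80),38,200))
ball(1); o=ctrl.get_obs();print(o["t"],o["ee_pos"])
cv2.imwrite("pics/p15.png",np.hstack([crop(s["img"],110,160,90,90,4),crop(s["img"],310,205,90,90,4)]))
```

```text
cover top (array([508.4, 184.3]), array([103.9, 192.9]), -0.0628)
cover side (array([510.1, 186.9]), array([105.9, 195.1]), -0.0626)
(109.82978723404256, 2.12, array([328.9, 238.8]))
(110.08888888888889, 2.08, array([329.3, 238.2]))
(110.85416666666666, 2.14, array([328.7, 239. ]))
(111.34042553191489, 2.18, array([328.3, 239.6]))
(111.51063829787233, 2.16, array([328.5, 239.3]))
(111.70833333333333, 2.1, array([329.1, 238.5]))
70.4 [493.19644212 -74.34836149 183.54957502]
```

View pics/p15.png

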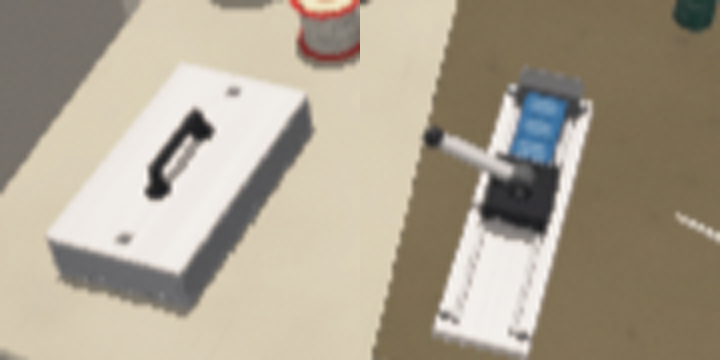

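```bash
python3 -c "
from workcell import ctrl
print(ctrl.close_job())"
```

```text
the job is handed in; nothing more can be done
None
```

The job is done and handed in at about 70 s. I laid the cover on the bench and moved all three relays that were present into the channel against the end block. I slid the stop up until it met solid resistance at about 26 N, flipped the lever over, and put the cover back on its pins.

**Last checks**
- **Row:** the last image shows the three relays in one closed row between the end block and the stop. I measured no gap size beyond that and the stop's resistance.
- **Lever:** the images put it at about 2.1 rad, with locked being above 1.95. It also pressed against its end stop at 26 N. The image fit is only good to about ±0.05 rad.
- **Cover:** the top camera places it within 1 mm and 0.001 rad of its first pose. It met the rim at the height I expected, with both pins in their holes. The side camera reads about 2 mm further out in size and position than the top one.
- **Bystanders:** I never went near the tape, driver or reel. Both the tape and the reel looked undisturbed in later pictures, but I did not measure any of the three again.

**What disagreed or went wrong**
- **Finger length:** the fingertips turned out about 27 mm higher than the stated tool data gives. My first grip on the cover closed on nothing, so I used touch on the housing floor to correct the height.
- **Knocked cover:** the cover had moved about 36 mm on the bench, so I found it again before picking it up.
- **Lever:** my grip on its ball slipped at the top of the swing, so I finished the throw by pushing with closed fingers.
- **Picture budget:** I viewed 18 pictures against a budget of 14.

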